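Sort left and right finger hooks and close the splint kit

TASK

Get the splint kit ready: drop any mint-green offcut lying in the trays down the stainless waste funnel, and stand each finger hook upright on the floor of its own tray, left hooks in the tray whose ledge outline shows a left hook and right hooks in the other. Only when that is done, lower the beech cover gently onto the two guide pins, keeping it level all the while, until it sits flat on both end blocks, then let go. Leave the other things on the counter where they are.

Things in the scene. Friction and masses are not known exactly. Their poses are not given: they have to be found in the camera images.
- station: fixed aluminium kit station: base 208 x 260 x 10 mm, origin at the underside, midway between the two guide pins; y runs from pin to pin, -x is the ledge side (towards the robot). At y = +-116 mm stand end blocks 60 (x) x 26 (y) mm, tops 64 mm above the origin; on each a steel guide pin 12 mm in diameter, 18 mm tall, its last 6 mm tapered
- cover: flat beech cover plate 148 (x) x 264 (y) x 8 mm, 0.4 kg, origin at the centre of its underside; through-holes 15 mm in diameter at y = +-116 mm; may go on either way round. Starts lying flat on the counter
- cover_grip (a point): centre of the cover's upright grip fin, 28 mm above its underside; the fin is 50 long (along the cover's x) x 14 wide (y) x 40 mm tall, standing on the middle of the plate; axes as the cover's
- tray_left_in (a point): centre of the inner floor of the open white tray for left hooks: inside 140 (x) x 92 (y) mm, walls 12 mm above the floor, floor 14 mm above the station's origin. Fixed on the station, axes as the station's; beside the right tray, in either order. On the ledge at its -x side is a dark raised full-size outline of a left hook, foot along x, arm at its +x end pointing to +y
- tray_right_in (a point): centre of the inner floor of the open white tray for right hooks: inside 140 (x) x 92 (y) mm, walls 12 mm above the floor, floor 14 mm above the station's origin. Fixed on the station, axes as the station's; beside the left tray, in either order. On the ledge at its -x side is a dark raised full-size outline of a right hook, foot along x, arm at its +x end pointing to -y
- hook_left_a_grip (a point): centre of the black grip fin (28 x 10 x 40 mm, from 6 to 46 mm above the underside) of a left-hand finger hook (may be absent). Nickel-plated foot 40 (x) x 28 (y) x 6 mm, its middle 6 mm along +x from this point; at its +x end a 12 mm wide arm runs out to +y, 38 mm from the centre line, with a 17 mm tall stub: fin up, arm end away from you, the arm goes left. 70 g; any heading
- hook_right_a_grip (a point): centre of the black grip fin (28 x 10 x 40 mm, from 6 to 46 mm above the underside) of a right-hand finger hook (may be absent). Nickel-plated foot 40 (x) x 28 (y) x 6 mm, its middle 6 mm along +x from this point; at its +x end a 12 mm wide arm runs out to -y, 38 mm from the centre line, with a 17 mm tall stub: fin up, arm end away from you, the arm goes right. 70 g; any heading
- hook_left_b_grip (a point): centre of the black grip fin (28 x 10 x 40 mm, from 6 to 46 mm above the underside) of a left-hand finger hook (may be absent). Nickel-plated foot 40 (x) x 28 (y) x 6 mm, its middle 6 mm along +x from this point; at its +x end a 12 mm wide arm runs out to +y, 38 mm from the centre line, with a 17 mm tall stub: fin up, arm end away from you, the arm goes left. 70 g; any heading
- hook_right_b_grip (a point): centre of the black grip fin (28 x 10 x 40 mm, from 6 to 46 mm above the underside) of a right-hand finger hook (may be absent). Nickel-plated foot 40 (x) x 28 (y) x 6 mm, its middle 6 mm along +x from this point; at its +x end a 12 mm wide arm runs out to -y, 38 mm from the centre line, with a 17 mm tall stub: fin up, arm end away from you, the arm goes right. 70 g; any heading
- hook_left_c_grip (a point): centre of the black grip fin (28 x 10 x 40 mm, from 6 to 46 mm above the underside) of a left-hand finger hook (may be absent). Nickel-plated foot 40 (x) x 28 (y) x 6 mm, its middle 6 mm along +x from this point; at its +x end a 12 mm wide arm runs out to +y, 38 mm from the centre line, with a 17 mm tall stub: fin up, arm end away from you, the arm goes left. 70 g; any heading
- hook_right_c_grip (a point): centre of the black grip fin (28 x 10 x 40 mm, from 6 to 46 mm above the underside) of a right-hand finger hook (may be absent). Nickel-plated foot 40 (x) x 28 (y) x 6 mm, its middle 6 mm along +x from this point; at its +x end a 12 mm wide arm runs out to -y, 38 mm from the centre line, with a 17 mm tall stub: fin up, arm end away from you, the arm goes right. 70 g; any heading
- offcut_a_mid (a point): centre of a mint-green rigid thermoplastic offcut (may be absent), a folded inverted U 44 (x) x 24 (y) x 42 mm tall, 30 g, standing in one of the trays
- offcut_b_mid (a point): centre of a mint-green rigid thermoplastic offcut (may be absent), a folded inverted U 44 (x) x 24 (y) x 42 mm tall, 30 g, standing in one of the trays
- funnel: stainless waste funnel set in the counter, fixed; origin at the centre of its mouth, level with the counter; mouth 110 mm across inside, throat 86 mm, a flat 4 mm rim around it; opens 62 mm down into a shallow bin under the counter
- cuff: bystander, to be left alone: mint-green open wrist cuff, 70 mm across, 90 mm tall; origin at its underside
- buckle: bystander, to be left alone: black ratchet buckle, 85 x 26 x 17 mm; origin at its underside
- forming_block: bystander, to be left alone: smooth beech forming block, 130 x 70 x 50 mm; origin at its underside
There are look-alikes about, which are no part of the job. What is shaped like the part that bears hook_right_b_grip but blue, purple or red is not meant.

How it is judged (in metres and radians):
On the way, in this order (a step that is already met when the one before it is completed fails the run):
1. the offcuts are down the funnel and every hook stands in the tray of its hand (height (world z) of each of offcut_a_mid, offcut_b_mid below -0.06 m and x of hook_left_a_grip in the frame of tray_left_in between -0.07 and 0.07 m and y of hook_left_a_grip in the frame of tray_left_in between -0.046 and 0.046 m and z of hook_left_a_grip in the frame of tray_left_in between 0.02 and 0.032 m and angle between each of hook_left_a_grip, hook_right_a_grip, hook_left_b_grip, hook_right_b_grip, hook_left_c_grip, hook_right_c_grip's own z axis and vertical below 0.12 rad and x of hook_right_a_grip in the frame of tray_right_in between -0.07 and 0.07 m and y of hook_right_a_grip in the frame of tray_right_in between -0.046 and 0.046 m and z of hook_right_a_grip in the frame of tray_right_in between 0.02 and 0.032 m and x of hook_left_b_grip in the frame of tray_left_in between -0.07 and 0.07 m and y of hook_left_b_grip in the frame of tray_left_in between -0.046 and 0.046 m and z of hook_left_b_grip in the frame of tray_left_in between 0.02 and 0.032 m and x of hook_right_b_grip in the frame of tray_right_in between -0.07 and 0.07 m and y of hook_right_b_grip in the frame of tray_right_in between -0.046 and 0.046 m and z of hook_right_b_grip in the frame of tray_right_in between 0.02 and 0.032 m and x of hook_left_c_grip in the frame of tray_left_in between -0.07 and 0.07 m and y of hook_left_c_grip in the frame of tray_left_in between -0.046 and 0.046 m and z of hook_left_c_grip in the frame of tray_left_in between 0.02 and 0.032 m and x of hook_right_c_grip in the frame of tray_right_in between -0.07 and 0.07 m and y of hook_right_c_grip in the frame of tray_right_in between -0.046 and 0.046 m and z of hook_right_c_grip in the frame of tray_right_in between 0.02 and 0.032 m), for 0.2 s.
2. the cover sits flat on both end blocks over the pins (z of cover_grip in the frame of station between 0.088 and 0.0945 m and horizontal distance between cover_grip and station below 0.005 m and angle between cover_grip's own z axis and vertical below 0.03 rad and angle between the x axis of cover_grip and the x axis of station, either way round below 0.04 rad), for 0.2 s.
At the end, for the whole second after the job is handed in: Every offcut is in the bin under the funnel; every hook stands upright (within 7 degrees) on the floor inside the tray of its own hand; the cover is over both pins, down on the end blocks (within 2.5 mm), centred within 5 mm and level within 1.7 degrees (all of step 1 and all of step 2); the robot touches nothing.
It fails at once if the cover is tilted more than 17 degrees (angle between cover_grip's own z axis and vertical above 0.3 rad).
It fails at once if the cover is dropped onto the pins (faster than 0.45 m/s close above the station) (linear speed of cover above 0.45 m/s and horizontal distance between cover_grip and station below 0.03 m and z of cover_grip in the frame of station below 0.125 m).
It fails at once if a bystander is moved more than 50 mm (distance of any of cuff, buckle, forming_block from where it was at the start of the episode above 0.05 m).
Of offcut_a, offcut_b only 1 to 2 are there at a start; the rules pass over those that are not, and their reading is None.
Of hook_left_a, hook_right_a, hook_left_b, hook_right_b, hook_left_c, hook_right_c only 4 to 6 are there at a start; the rules pass over those that are not, and their reading is None.
At some moment in a run one of hook_left_a, hook_right_a, hook_left_b, hook_right_b, hook_left_c, hook_right_c may be knocked a few centimetres aside while the robot is not near it.
It also fails if it takes over 210 s, if anything falls off the work surface, if the arm or the gripper's body presses on something with over 40 N, if the wrist force passes 120 N, or if a joint passes its speed limit or range.

ROBOT

A 7-joint arm with a two-finger parallel gripper is mounted at the origin on the work surface. World frame = base frame: x ahead of the robot, y to its left, z up, the work surface at z = 0. Lengths are in mm, angles in degrees, forces in N, time in s.
With the tool pointing down it reaches from about 425 to 975 mm from the base axis. Payload 16.7 kg.
Tool frame: the origin (TCP) lies at the very end of the fingers, on their centre line; the grasp point (between the pads) lies 19 mm behind it; z points along the fingers, y is the direction in which the jaws open and shut (so a half turn about z gives the same grasp; the last joint's range is limited). The gripper opens to 85 mm and grips with 20 to 120 N. Pads are 22 mm wide; open, the fingers measure 114 mm over their backs; the gripper's body (76 mm by 85 mm) begins 54 mm behind the grasp point. The pads swing forward as they close: fully open they stand 13 mm farther back than shut.
Start: joints at [-83.91, 24.414, 4.234, 92.017, -1.954, 63.644, -3.845], TCP at [170.795, 652.997, 231.302] pointing down, gripper open.
Joint ranges: [-163.25, 163.25], [-28.42, 122.38], [-70.27, 78.77], [12.13, 141.07], [-58.53, 238.53], [9.26, 117.41], [-156.51, 156.51]. Speed limits (degrees/s): [108.29, 108.29, 136.94, 136.94, 172.46, 172.46, 172.46].

INTERFACE

Orientations are given as [roll, pitch, yaw] about the fixed x, y, z axes, in that order (R = Rz(yaw) Ry(pitch) Rx(roll)).
In Python, from station import manip gives the robot as it stands. The module is installed in compiled form; this text tells all that it offers.
- The arm moves only by the tool send_rows, never from a script. Its argument "deltas" is a list that holds one entry, the list of rows, each a list of 4 numbers: the shift along the tool's x, y, z in cm, then the turn about the tool's z in degrees. In form: [[[tx, ty, tz, turn], ...]]. A call has 1 to 10 rows; each row shifts and turns the commanded pose from where the row before left it, along the tool's axes as they then stand; what a row does not reach is not made up. A row lasts 1/10 s, in which the tool goes at most 50 mm and 8.59 degrees, less where a joint would pass 70% of its speed; a pose out of reach is approached as far as the arm can. A call with a gripper value outside its range is refused whole. "hand" is the closure, from -1 (fully open) to 1 (shut), set as the call begins (left out, the last holds). The fingers move at their own pace and stop on an object; "grip_force" is the grip in N (left out, the last holds). Time passes only in rows, so rows that do not move let the fingers close. It gives the time, the measured TCP pose, the force and the opening at its end, in the units of the state.
- manip.state(): the state, without advancing time (a new reading comes with each control period).
- manip.capture(name): name is "side" or "top" or "wrist"; returns a dict with "color" (400x640x3 uint8, blue, green, red), "fx", "fy", "cx", "cy" (pixels), "view" (4x4, takes a point from world to camera coordinates); the wrist camera has in their place "mount" (4x4, takes a point from camera to tool coordinates, whose origin is the TCP and whose axes are the flange's). Camera axes: x right, y down, z forward; pixel columns grow to the right and rows downward; lengths in mm; the calibration is good to about 2 mm. A picture is of the moment at which its call begins: read the wrist's pose just before it. There is no depth.
- manip.sign_off(): hands the job in, once; it reports no verdict.
The state is a dict: "time": time; "q": joint angles; "joint_vel": joint speeds; "tau": joint torques, N m; "ee_pos": TCP position; "ee_rot": TCP orientation; "contact_force": force on the tool from outside, world axes, zero at the start; "torque": the same for the moment, N m; "grip_width": finger opening in mm.
Only numpy, scipy, OpenCV 4.12 (cv2) and the standard library are available. Lean on these libraries where they do the work, as an engineer would, in place of code of your own. Each camera call takes 0.05 s, during which the arm holds its last target.

## Working session

There is one attempt and no reset: what is moved stays moved. The work goes in short steps, Python scripts to look and compute and a tool call to move; the robot and the scene stay as the last step left them, time stands still between calls to the robot, and variables do not carry over. Pictures are saved under pics/ and viewed, and the job is handed in when it is done.

Besides the shell and the picture viewer there is one more tool, called after "Emit:" in YAML: its name, and indented under it one key for each argument. send_rows: Moves the arm, as the interface text tells. Its arguments: {"type":"object","properties":{"deltas":{"type":"array","items":{"type":"array","items":{"type":"array","items":{"type":"number"}}}},"hand":{"type":"number"},"grip_force":{"type":"number"}},"required":["deltas"]}

```bash
mkdir -p pics
cat > h.py <<'E'
import numpy as np, cv2
from station import manip
from scipy.spatial.transform import Rotation as R
def snap(name,fn):
    s=manip.state(); c=manip.capture(name); cv2.imwrite('pics/'+fn+'.png',c['color'])
    np.save('pics/'+fn+'.npy',{'s':s,'c':c},allow_pickle=True); return s,c
def load(fn): 
    d=np.load('pics/'+fn+'.npy',allow_pickle=True).item(); return d['s'],d['c']
def c2w(s,c):
    if 'view' in c: return np.linalg.inv(np.array(c['view'],float))
    T=np.eye(4); T[:3,:3]=R.from_euler('xyz',s['ee_rot'],degrees=True).as_matrix(); T[:3,3]=s['ee_pos']
    return T@np.array(c['mount'],float)
def p2w(s,c,uv,z):
    T=c2w(s,c); d=T[:3,:3]@np.array([(uv[0]-c['cx'])/c['fx'],(uv[1]-c['cy'])/c['fy'],1.0]); o=T[:3,3]
    return o+d*(z-o[2])/d[2]
def w2p(s,c,p):
    q=np.linalg.inv(c2w(s,c))@np.append(np.asarray(p,float),1); return np.array([c['fx']*q[0]/q[2]+c['cx'],c['fy']*q[1]/q[2]+c['cy']])
E
python3 - <<'E'
from h import *
for n in ['side','top','wrist']:
    s,c=snap(n,n+'0'); print(n,c['fx'],c['cx'],c['cy'],np.round(c2w(s,c),3).tolist())
print(s)
E
```

```text
side 479.3563736234215 321.2974283256328 196.24061467512593 [[0.993, -0.058, 0.104, 406.05], [-0.118, -0.591, 0.798, -947.955], [0.015, -0.805, -0.593, 792.809], [0.0, 0.0, 0.0, 1.0]]
top 371.4431575223958 321.04226624870245 204.7071431645239 [[-0.01, -0.975, 0.222, 320.487], [-1.0, 0.008, -0.007, 21.152], [0.005, -0.222, -0.975, 962.911], [0.0, 0.0, 0.0, 1.0]]
wrist 295.765936995063 315.31876043384875 195.92147771629882 [[0.254, 0.932, 0.259, 104.597], [0.967, -0.244, -0.069, 670.343], [-0.001, 0.268, -0.963, 374.696], [0.0, 0.0, 0.0, 1.0]]
{'time': 0.1, 'q': array([-83.90937731,  24.44682229,   4.23082902,  92.04625068,
        -1.95379562,  63.64274341,  -3.84376764]), 'joint_vel': array([ 0.13196993, -0.02973283,  0.01358734, -0.18375867, -0.03784377,
       -0.05152816, -0.00696744]), 'tau': array([ 6.84786603e-03, -9.51534891e+01,  3.77083093e+00, -4.64414191e+01,
        1.96298270e-02,  6.21298706e-03, -1.64407760e-05]), 'ee_pos': array([170.71831426, 652.69990238, 230.68939197]), 'ee_rot': array([-1.79936453e+02,  4.21996160e-03,  1.65343260e+02]), 'contact_force': array([ 0.06803528, -0.21083529,  0.25441988]), 'torque': array([-0.03877937,  0.00983227, -0.00572949]), 'grip_width': 85.39555399749761}
```

View pics/top0.png

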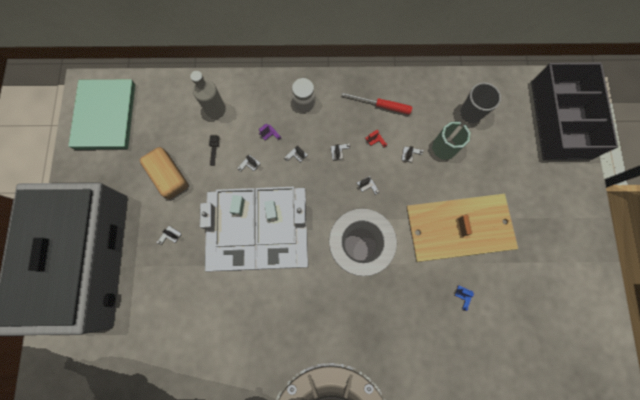

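View pics/side0.png

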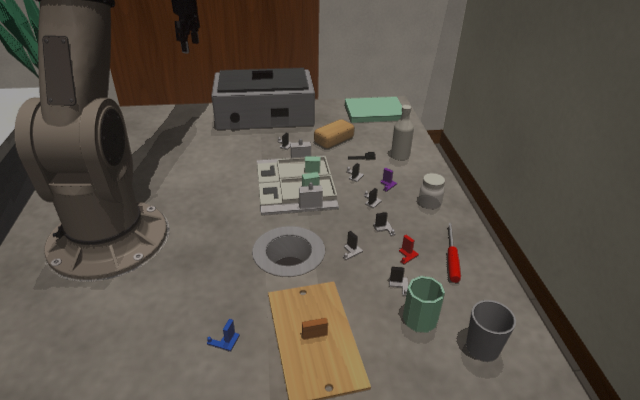

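View pics/wrist0.png

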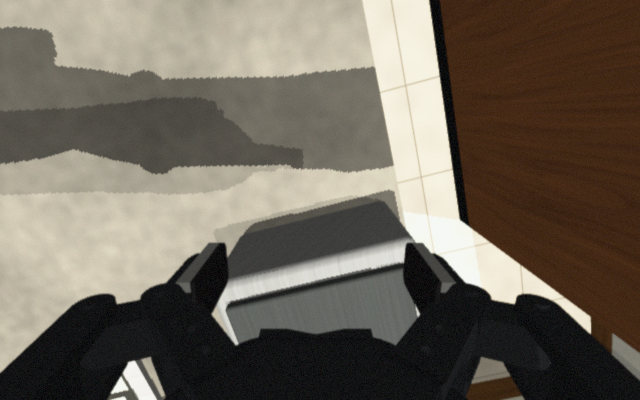

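Run:
```python
import cv2
a=cv2.imread('pics/top0.png')
cv2.imwrite('pics/t_a.png',cv2.resize(a[175:275,145:315],None,fx=4.7,fy=4.7,interpolation=cv2.INTER_CUBIC))
cv2.imwrite('pics/t_b.png',cv2.resize(a[120:205,230:430],None,fx=4,fy=4,interpolation=cv2.INTER_CUBIC))
```

```text
(no output)
```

View pics/t_a.png

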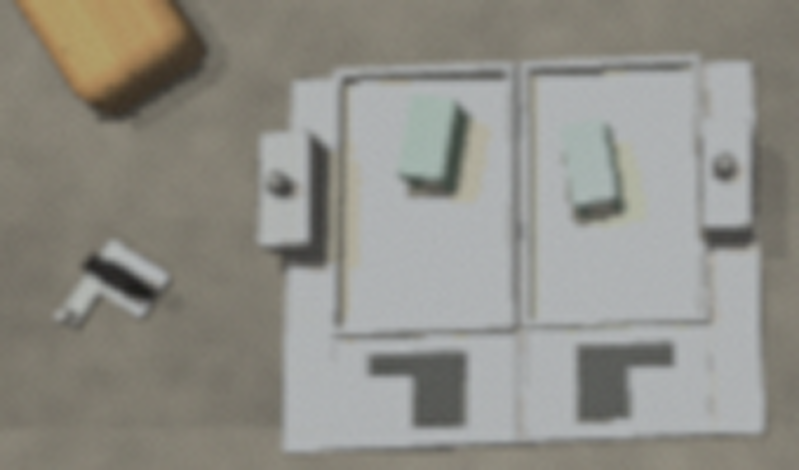

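View pics/t_b.png

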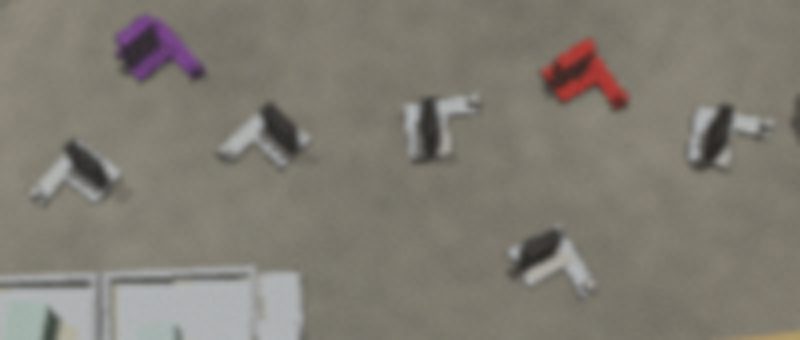

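Run:
```python
from h import *
s,c=load('top0')
A=lambda u,v:(145+u/4.7,175+v/4.7); B=lambda u,v:(230+u/4,120+v/4)
def pr(n,uv,z): p=p2w(s,c,uv,z); print(n,p.round(0),round(np.hypot(*p[:2])))
pr('pinL',A(280,183),82);pr('pinR',A(724,166),82)
pr('offA',A(432,122),56);pr('offB',A(592,150),56)
pr('offA ends',A(400,170),56); pr('offA ends',A(410,95),56)
pr('offB ends',A(575,213),56); pr('offB ends',A(565,130),56)
for n,a,b in [('L1',A(85,262),A(155,295)),]+[(n,B(*a),B(*b)) for n,a,b in [('L2',(70,145),(108,185)),('L3',(266,108),(297,147)),('R4',(430,98),(429,158)),('R5',(727,108),(705,163)),('R6',(513,268),(562,233))]]:
    p,q=p2w(s,c,a,46),p2w(s,c,b,46); print(n,((p+q)/2).round(0),round(np.linalg.norm(p-q)),'ang',np.degrees(np.arctan2(p[1]-q[1],p[0]-q[0])).round(0), round(np.hypot(*((p+q)/2)[:2])))
pr('fun',(363,242),0); pr('cover',(466,224),48);pr('hole',(420,232),8);pr('hole',(506,221),8)
```

```text
pinL [500. 297.  82.] 582
pinR [507.  69.  82.] 512
offA [538. 226.  56.] 584
offB [522. 140.  56.] 541
offA ends [512. 242.  56.] 566
offA ends [553. 238.  56.] 602
offB ends [488. 148.  56.] 510
offB ends [533. 155.  56.] 555
L1 [457. 389.  46.] 42 ang 65.0 600
L2 [646. 193.  46.] 38 ang 43.0 674
L3 [671.  68.  46.] 34 ang 37.0 675
R4 [670. -29.  46.] 42 ang -2.0 671
R5 [ 663. -216.   46.] 41 ang -24.0 698
R6 [586. -97.  46.] 40 ang 126.0 594
fun [439. -94.   0.] 449
cover [ 476. -347.   48.] 589
hole [ 463. -242.    8.] 522
hole [ 490. -469.    8.] 678
```

```bash
cat > plan.py <<'E'
import sys; from h import *
# args: x y z yaw [step mm]; yaw taken mod 180 nearest if suffix m
def plan(x,y,z,yaw,step=40,mod=True):
    s=manip.state(); y0=s['ee_rot'][2]; p=np.array(s['ee_pos'])
    dy=(yaw-y0+180)%360-180
    if mod: dy=(dy+90)%180-90
    d=np.array([x,y,z])-p
    n=int(max(np.ceil(np.linalg.norm(d)/step),np.ceil(abs(dy)/8),1))
    print('t',round(s['time'],1),'q1,q7',s['q'][0].round(),s['q'][6].round(),'from',p.round(1),round(y0,1),'n',n)
    rows=[];yy=y0
    for i in range(n):
        a=np.radians(yy); dx=d/n
        rows.append([round((dx[0]*np.cos(a)+dx[1]*np.sin(a))/10,2),round((dx[0]*np.sin(a)-dx[1]*np.cos(a))/10,2),round(-dx[2]/10,2),round(-dy/n,1)])
        yy+=dy/n
    for i in range(0,n,10): print(str([rows[i:i+10]]).replace(' ',''))
if __name__=='__main__':
    a=[float(v) for v in sys.argv[1:]]; plan(*a)
E
python3 plan.py 520 190 290 174 42
```

```text
t 0.1 q1,q7 -84.0 -4.0 from [170.7 652.7 230.8] 165.3 n 14
[[[np.float64(-3.25),np.float64(-2.57),np.float64(-0.42),np.float64(-0.6)],[np.float64(-3.22),np.float64(-2.6),np.float64(-0.42),np.float64(-0.6)],[np.float64(-3.19),np.float64(-2.64),np.float64(-0.42),np.float64(-0.6)],[np.float64(-3.17),np.float64(-2.67),np.float64(-0.42),np.float64(-0.6)],[np.float64(-3.14),np.float64(-2.7),np.float64(-0.42),np.float64(-0.6)],[np.float64(-3.11),np.float64(-2.74),np.float64(-0.42),np.float64(-0.6)],[np.float64(-3.08),np.float64(-2.77),np.float64(-0.42),np.float64(-0.6)],[np.float64(-3.05),np.float64(-2.8),np.float64(-0.42),np.float64(-0.6)],[np.float64(-3.02),np.float64(-2.84),np.float64(-0.42),np.float64(-0.6)],[np.float64(-2.99),np.float64(-2.87),np.float64(-0.42),np.float64(-0.6)]]]
[[[np.float64(-2.95),np.float64(-2.9),np.float64(-0.42),np.float64(-0.6)],[np.float64(-2.92),np.float64(-2.93),np.float64(-0.42),np.float64(-0.6)],[np.float64(-2.89),np.float64(-2.96),np.float64(-0.42),np.float64(-0.6)],[np.float64(-2.86),np.float64(-3.0),np.float64(-0.42),np.float64(-0.6)]]]
```

```bash
cat > plan.py <<'E'
import sys; from h import *
def plan(x,y,z,yaw,step=40,mod=True):
    s=manip.state(); y0=s['ee_rot'][2]; p=np.array(s['ee_pos'])
    dy=(yaw-y0+180)%360-180
    if mod: dy=(dy+90)%180-90
    d=np.array([x,y,z])-p
    n=int(max(np.ceil(np.linalg.norm(d)/step),np.ceil(abs(dy)/8),1))
    M=np.zeros((2,2))
    for i in range(n):
        a=np.radians(y0+dy*i/n); M+=[[np.cos(a),np.sin(a)],[np.sin(a),-np.cos(a)]]
    c=np.linalg.solve(M,d[:2])/10
    print('t',round(float(s['time']),1),'q1,q7',s['q'][0].round(),s['q'][6].round(),'from',p.round(1),round(float(y0),1))
    print(n,'x [%.2f,%.2f,%.2f,%.1f]'%(c[0],c[1],-d[2]/10/n,-dy/n))
if __name__=='__main__':
    a=[float(v) for v in sys.argv[1:]]; plan(*a)
E
python3 plan.py 520 190 290 174 42
```

```text
t 0.1 q1,q7 -84.0 -4.0 from [170.7 652.7 230.8] 165.3
14 x [-3.06,-2.79,-0.42,-0.6]
```

Emit:
send_rows:
  deltas:
    - [[-3.06,-2.79,-0.42,-0.6],[-3.06,-2.79,-0.42,-0.6],[-3.06,-2.79,-0.42,-0.6],[-3.06,-2.79,-0.42,-0.6],[-3.06,-2.79,-0.42,-0.6],[-3.06,-2.79,-0.42,-0.6],[-3.06,-2.79,-0.42,-0.6],[-3.06,-2.79,-0.42,-0.6],[-3.06,-2.79,-0.42,-0.6],[-3.06,-2.79,-0.42,-0.6]]

```text
time: 1.15
ee_pos: [412.9, 315.2, 273.5]
ee_rot: [180.0, -0.0, 171.4]
contact_force: [-0.3, 0.2, -0.4]
grip_width: 85.3
```

Emit:
send_rows:
  deltas:
    - [[-3.06,-2.79,-0.42,-0.6],[-3.06,-2.79,-0.42,-0.6],[-3.06,-2.79,-0.42,-0.6],[-3.06,-2.79,-0.42,-0.6],[0,0,0,0],[0,0,0,0]]

```text
time: 1.75
ee_pos: [518.7, 188.9, 289.9]
ee_rot: [-180.0, -0.0, 173.6]
contact_force: [-0.5, 1.1, 0.3]
grip_width: 85.3
```

Run:
```python
from h import *
s,c=snap('wrist','w1'); print(s['time'],s['ee_pos'],s['ee_rot'],s['q'].round())
```

```text
1.75 [518.73525773 188.8694811  289.92758949] [-1.79981874e+02 -1.51163466e-02  1.73623631e+02] [-46.  10.  22. 105.  -4.  66.  61.]
```

View pics/w1.png

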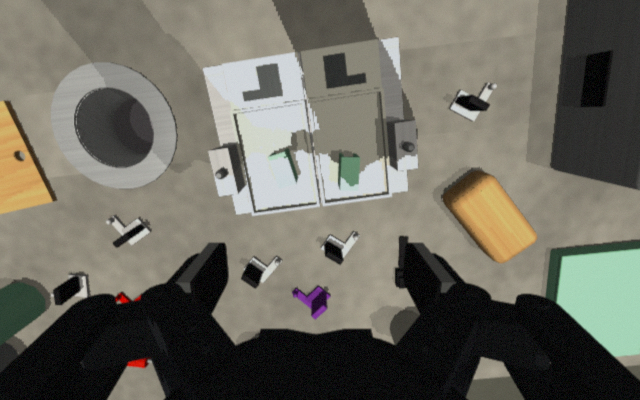

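Run:
```python
import cv2
a=cv2.imread('pics/w1.png')
cv2.imwrite('pics/w1a.png',cv2.resize(a[30:220,200:420],None,fx=3.15,fy=3.15,interpolation=cv2.INTER_CUBIC))
cv2.imwrite('pics/w1b.png',cv2.resize(a[190:330,90:390],None,fx=2.6,fy=2.6,interpolation=cv2.INTER_CUBIC))
cv2.imwrite('pics/w1c.png',cv2.resize(a[70:130,435:515],None,fx=5,fy=5,interpolation=cv2.INTER_CUBIC))
```

```text
(no output)
```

View pics/w1a.png

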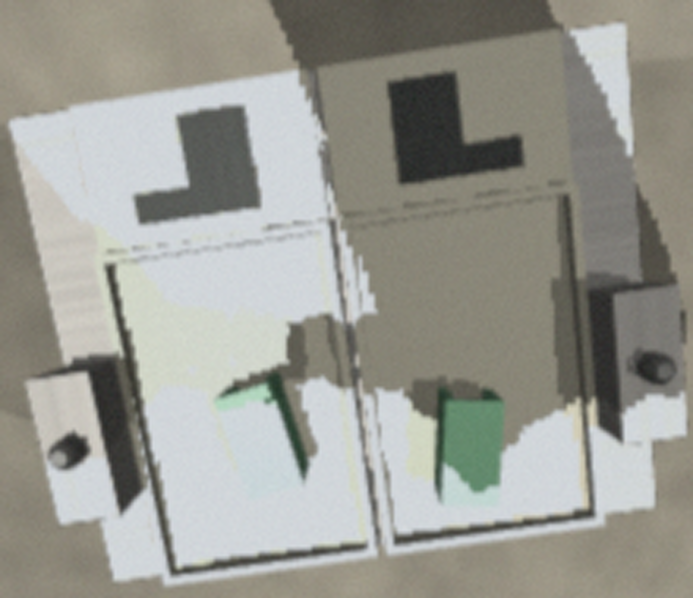

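View pics/w1b.png

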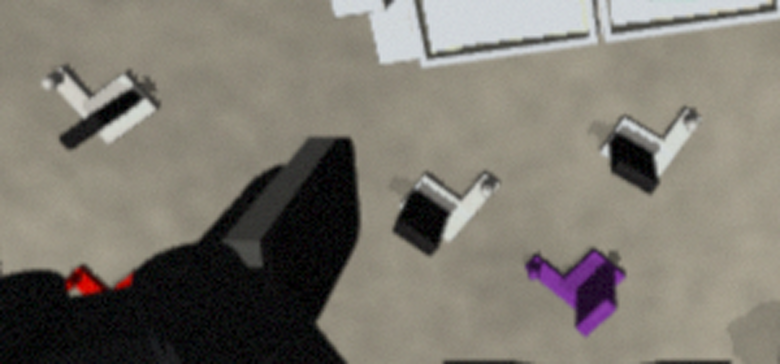

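View pics/w1c.png

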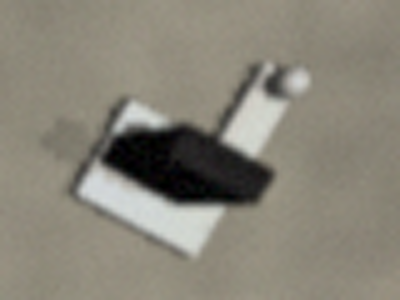

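Run:
```python
from h import *
s,c=load('w1')
A=lambda u,v:(200+u/3.15,30+v/3.15); B=lambda u,v:(90+u/2.6,190+v/2.6); C=lambda u,v:(435+u/5,70+v/5)
def pr(n,uv,z): p=p2w(s,c,uv,z); print(n,p.round(1))
pr('pinR base',A(72,447),70);pr('pinL base',A(655,365),70)
for n,q in [('oR',[(218,400),(275,377),(305,478)]),('oL',[(445,400),(502,402),(500,505),(440,500)])]:
    for uv in q: pr(n,A(*uv),56)
print('tray inner corners (top of wall z 26 / floor)')
for uv in [(112,265),(172,572),(362,545),(332,225),(395,540),(590,515),(567,195)]: pr(uv,A(*uv),20)
print('outline: right: foot'); 
for uv in [(178,117),(243,107),(260,207),(137,222)]: pr(uv,A(*uv),14)
for n,q in [('L1',[C(115,150),C(185,120),C(270,180),C(200,200)]),('L2',[B(612,165),B(655,190),B(630,133)]),('L3',[B(395,232),B(435,255),B(418,190)]),('R6',[B(62,140),B(72,148)])]:
    for uv in q: pr(n,uv,46)
s,c=load('top0')
A=lambda u,v:(145+u/4.7,175+v/4.7)
print('top')
for uv in [(411,95),(463,97),(448,185),(400,180)]: pr('oL',A(*uv),56)
for uv in [(565,125),(607,122),(622,205),(575,215)]: pr('oR',A(*uv),56)
```

```text
pinR base [507.5  74.2  70. ]
pinL base [501.  304.8  70. ]
oR [497.2 132.2  56. ]
oR [490.6 156.4  56. ]
oR [533.4 163.1  56. ]
oL [507.5 223.8  56. ]
oL [510.9 246.7  56. ]
oL [554.  242.8  56. ]
oL [549. 218.  56.]
tray inner corners (top of wall z 26 / floor)
(112, 265) [439.3  89.8  20. ]
(172, 572) [579.   92.3  20. ]
(362, 545) [575.8 182.1  20. ]
(332, 225) [433.6 185.4  20. ]
(395, 540) [575.1 197.6  20. ]
(590, 515) [573.2 288.   20. ]
(567, 195) [432.7 284.9  20. ]
outline: right: foot
(178, 117) [383.6 126.5  14. ]
(243, 107) [382.8 154.   14. ]
(260, 207) [422.7 155.5  14. ]
(137, 222) [422.8 102.1  14. ]
L1 [454.3 375.7  46. ]
L1 [449.1 392.8  46. ]
L1 [465.9 414.5  46. ]
L1 [468.8 397.1  46. ]
L2 [645.  189.5  46. ]
L2 [662.9 211.8  46. ]
L2 [627.  201.3  46. ]
L3 [672.8  62.7  46. ]
L3 [690.   82.9  46. ]
L3 [648.2  80.2  46. ]
R6 [ 596.4 -108.6   46. ]
R6 [ 601.6 -104.6   46. ]
top
oL [553.  237.6  56. ]
oL [551.7 209.8  56. ]
oL [503.7 215.9  56. ]
oL [506.7 241.4  56. ]
oR [535.8 154.9  56. ]
oR [537.3 132.5  56. ]
oR [492.2 123.8  56. ]
oR [487.  148.4  56. ]
```

Run:
```python
import cv2
a=cv2.imread('pics/side0.png')
cv2.imwrite('pics/s_a.png',cv2.resize(a[120:225,245:405],None,fx=5,fy=5,interpolation=cv2.INTER_CUBIC))
```

```text
(no output)
```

View pics/s_a.png

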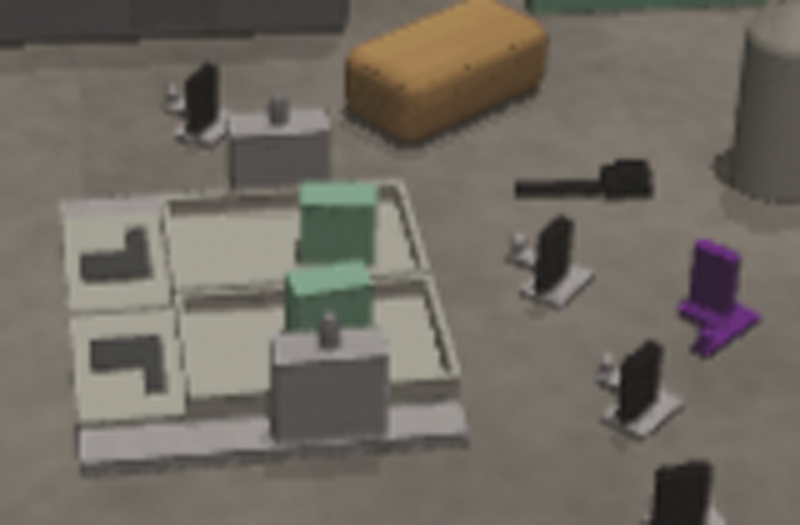

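Run:
```python
from h import *
s,c=load('side0')
A=lambda u,v:(245+u/5,120+v/5)
def pr(n,uv,z): p=p2w(s,c,uv,z); print(n,p.round(1))
pr('pinR',A(328,318),82);pr('pinL',A(279,101),82)
pr('pinRbase',A(328,345),64);pr('pinLbase',A(279,122),64)
for uv in [(302,186),(376,184)]:pr('oL',A(*uv),56)
for uv in [(287,272),(370,262)]:pr('oR',A(*uv),56)
# triangulate pins with 3 cams
from scipy.optimize import least_squares
def tri(obs):
    def f(p): return np.concatenate([w2p(*load(n),p)-uv for n,uv in obs])
    r=least_squares(f,[500,180,60]); print(r.x.round(1),r.fun.round(1))
T=lambda u,v:(145+u/4.7,175+v/4.7);W=lambda u,v:(200+u/3.15,30+v/3.15)
tri([('side0',A(328,318)),('top0',T(726,160)),('w1',W(62,458))])
tri([('side0',A(279,101)),('top0',T(282,178)),('w1',W(662,370))])
```

```text
pinR [509.8  65.4  82. ]
pinL [503.5 291.9  82. ]
pinRbase [510.   66.6  64. ]
pinLbase [503.9 298.2  64. ]
oL [512.1 237.4  56. ]
oL [555.2 235.6  56. ]
oR [495.6 148.8  56. ]
oR [542.3 154.3  56. ]
[510.6  71.   76.5] [ 0.1  0.5 -1.3  0.4 -0.5  0.3]
[503.1 304.5  74.5] [-0.5  0.1 -2.7  0.6 -1.3  0.6]
```

```bash
python3 plan.py 530 230 100 174 40
```

```text
t 1.8 q1,q7 -46.0 61.0 from [518.1 189.9 289.8] 173.7
5 x [-0.15,0.82,3.80,-0.1]
```

Emit:
send_rows:
  deltas:
    - [[-0.15,0.82,3.8,0],[-0.15,0.82,3.8,0],[-0.15,0.82,3.8,0],[-0.15,0.82,3.8,0],[-0.15,0.82,3.8,0],[0,0,0,0],[0,0,0,0]]
  hand: -0.3
  grip_force: 30

```text
time: 2.5
ee_pos: [529.8, 230.0, 100.5]
ee_rot: [-179.9, -0.1, 173.8]
contact_force: [0.1, 0.1, -0.2]
grip_width: 55.7
```

Run:
```python
from h import *
s,c=snap('wrist','w2'); print(s['time'],s['ee_pos'],s['ee_rot'],s['grip_width'])
```

```text
2.5 [529.7690557  230.04646076 100.48633774] [-1.79949565e+02 -6.25295617e-02  1.73807847e+02] 55.68345256823721
```

View pics/w2.png

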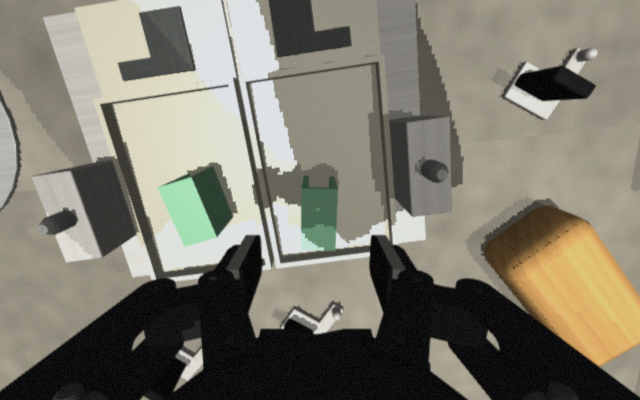

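```bash
python3 - <<'E'
from h import *
s,c=load('w2')
def pr(n,uv,z): p=p2w(s,c,uv,z); print(n,p.round(1))
for uv in [(301,186),(338,186),(334,250),(301,250)]: pr('oL',uv,56)
for uv in [(161,187),(205,166),(232,223),(188,246)]: pr('oR',uv,56)
pr('pinR',(62,221),73);pr('pinL',(432,171),73)
pr('tcp',w2p(s,c,s['ee_pos']),100); print(w2p(s,c,s['ee_pos']))
E
python3 plan.py 530 230 32 174 40
```

```text
oL [506.2 223.4  56. ]
oL [508.8 247.5  56. ]
oL [554.2 240.7  56. ]
oL [551.7 217.8  56. ]
oR [496.9 132.   56. ]
oR [486.3 163.6  56. ]
oR [526.7 173.7  56. ]
oR [540.2 140.2  56. ]
pinR [508.2  75.5  73. ]
pinL [501.5 302.4  73. ]
tcp [530. 230. 100.]
[314.88981528 247.31622611]
t 2.5 q1,q7 -44.0 64.0 from [530.6 230.  101.6] 173.8
2 x [0.03,-0.00,3.48,-0.1]
```

Emit:
send_rows:
  deltas:
    - [[0,-0.1,2.4,0],[0,-0.1,2.4,0],[0,0,2.2,0],[0,0,0,0]]

```text
time: 2.95
ee_pos: [529.8, 227.4, 30.2]
ee_rot: [-180.0, -0.0, 173.7]
contact_force: [-0.4, -0.7, 0.4]
grip_width: 55.5
```

Emit:
send_rows:
  deltas:
    - [[0,0,0,0],[0,0,0,0],[0,0,0,0],[0,0,0,0]]
  hand: 1

```text
time: 3.35
ee_pos: [531.2, 228.2, 32.2]
ee_rot: [179.9, 0.1, 173.7]
contact_force: [-1.8, -1.8, 11.6]
grip_width: 23.6
```

```bash
python3 - <<'E'
from h import *
s,c=load('w1')
for uv in [(52,125),(177,125),(113,63),(113,187)]: print(p2w(s,c,uv,0).round(0))
s,c=load('side0')
for uv in [(253,251),(325,251),(289,230),(289,272)]: print(p2w(s,c,uv,0).round(0))
E
python3 plan.py 460 -60 140 174 45
```

```text
[ 424. -179.    0.]
[444.  -1.   0.]
[355. -68.   0.]
[ 523. -119.    0.]
[355. -86.   0.]
[ 528. -104.    0.]
[447. -17.   0.]
[ 437. -165.    0.]
t 3.4 q1,q7 -42.0 66.0 from [531.2 228.2  32.2] 173.7
8 x [0.50,-3.68,-1.35,-0.0]
```

Emit:
send_rows:
  deltas:
    - [[0,0,-4.4,0],[0,0,-4.4,0]]

```text
time: 3.55
ee_pos: [529.8, 227.3, 119.7]
ee_rot: [-179.9, -0.0, 173.7]
contact_force: [0.2, 1.0, 0.9]
grip_width: 23.5
```

```bash
python3 plan.py 442 -92 120 174 45
```

```text
t 3.5 q1,q7 -45.0 63.0 from [529.8 227.3 119.7] 173.7
8 x [0.66,-4.09,-0.00,-0.0]
```

Emit:
send_rows:
  deltas:
    - [[0.66,-4.09,0,0],[0.66,-4.09,0,0],[0.66,-4.09,0,0],[0.66,-4.09,0,0],[0.66,-4.09,0,0],[0.66,-4.09,0,0],[0.66,-4.09,0,0],[0.66,-4.09,0,0],[0,0,0,0],[0,0,4.0,0]]

```text
time: 4.55
ee_pos: [445.5, -93.0, 82.0]
ee_rot: [179.9, 0.5, 173.6]
contact_force: [1.9, 2.5, -1.1]
grip_width: 23.2
```

Emit:
send_rows:
  deltas:
    - [[0,0,4.2,0],[0,0,0,0],[0,0,0,0]]

```text
time: 4.85
ee_pos: [442.0, -92.0, 37.1]
ee_rot: [-180.0, -0.0, 173.7]
contact_force: [0.3, 0.4, 0.9]
grip_width: 23.6
```

Release over the funnel centre, then lift.

Emit:
send_rows:
  deltas:
    - [[0,0,0,0],[0,0,0,0],[0,0,0,0],[0,0,0,0],[0,0,-4,0],[0,0,-4,0],[0,0,0,0]]
  hand: -0.4

```text
time: 5.55
ee_pos: [444.3, -92.2, 120.2]
ee_rot: [179.9, 0.4, 173.7]
contact_force: [0.2, -0.2, -0.5]
grip_width: 59.4
```

```bash
python3 - <<'E'
from h import *
s,c=snap('wrist','w3'); print(s['time'],s['ee_pos'],s['grip_width'])
E
python3 plan.py 513 146 120 12 45
```

```text
5.55 [444.25175759 -92.15816415 120.2140958 ] 59.41989726315931
t 5.6 q1,q7 -21.0 97.0 from [443.4 -91.7 118.3] 173.8
6 x [-1.26,3.95,-0.03,-3.0]
```

View pics/w3.png

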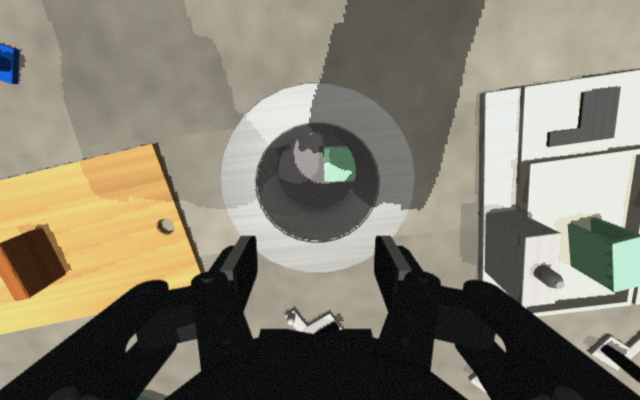

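```bash
python3 plan.py 514 147 110 10 45
```

```text
t 5.6 q1,q7 -21.0 97.0 from [443.4 -91.7 118.3] 173.8
6 x [-1.22,3.98,0.14,-2.7]
```

Emit:
send_rows:
  deltas:
    - [[-1.22,3.98,0.14,-2.7],[-1.22,3.98,0.14,-2.7],[-1.22,3.98,0.14,-2.7],[-1.22,3.98,0.14,-2.7],[-1.22,3.98,0.14,-2.7],[-1.22,3.98,0.14,-2.7],[0,0,0,0],[0,0,0,0]]

```text
time: 6.4
ee_pos: [512.2, 147.3, 106.7]
ee_rot: [-180.0, -0.1, -170.0]
contact_force: [-0.1, -1.4, 0.1]
grip_width: 59.8
```

Run:
```python
from h import *
s,c=snap('wrist','w4'); print(s['time'],s['ee_pos'],s['ee_rot'],s['q'].round(),s['grip_width'])
```

```text
6.4 [512.24919475 147.2625013  106.71985756] [-1.79970809e+02 -9.35807728e-02 -1.69967985e+02] [-38.  21.  18. 117.  -9.  43.  86.] 59.76476819165147
```

View pics/w4.png

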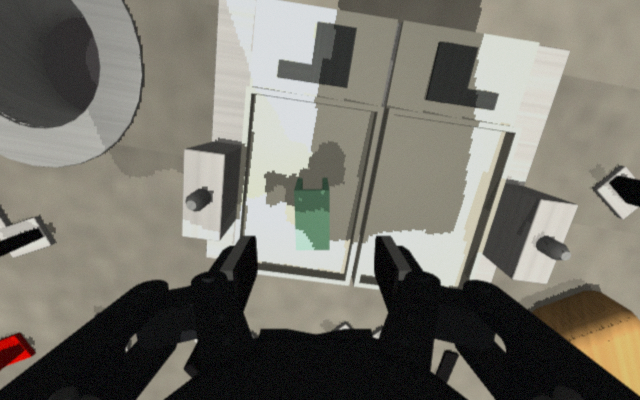

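```bash
python3 - <<'E'
from h import *
s,c=load('w4')
def pr(n,uv,z): p=p2w(s,c,uv,z); print(n,p.round(1))
for uv in [(294,190),(329,190),(328,249),(296,247)]: pr('oR',uv,56)
pr('pinR',(202,200),73);pr('pinL',(548,246),73)
E
python3 plan.py 515 146.5 31 10 26
```

```text
oR [496.6 130.1  56. ]
oR [492.5 153.6  56. ]
oR [535.6 161.   56. ]
oR [538.1 138.1  56. ]
pinR [508.5  74.9  73. ]
pinL [500.6 300.2  73. ]
t 6.5 q1,q7 -38.0 86.0 from [512.3 146.1 106.9] -170.1
3 x [-0.09,-0.00,2.53,-0.0]
```

Emit:
send_rows:
  deltas:
    - [[-0.1,0,2.5,0],[-0.1,0,2.5,0],[-0.1,0,2.5,0],[0,0,0,0]]

```text
time: 6.85
ee_pos: [514.0, 145.1, 30.2]
ee_rot: [-179.9, -0.3, -170.2]
contact_force: [0.2, -0.0, 0.1]
grip_width: 59.3
```

Emit:
send_rows:
  deltas:
    - [[0,0,0,0],[0,0,0,0],[0,0,0,0],[0,0,0,0],[0,0,-4.4,0],[0,0,-4.4,0],[0,0,0,0]]
  hand: 1

```text
time: 7.55
ee_pos: [518.8, 148.1, 126.6]
ee_rot: [179.9, 0.5, -170.1]
contact_force: [-0.0, 0.1, -1.4]
grip_width: 23.0
```

```bash
python3 plan.py 442 -92 120 174 40
```

```text
t 7.5 q1,q7 -38.0 86.0 from [518.8 148.1 126.6] -170.1
7 x [1.28,-3.38,0.09,2.3]
```

Emit:
send_rows:
  deltas:
    - [[1.28,-3.38,0,2.3],[1.28,-3.38,0,2.3],[1.28,-3.38,0,2.3],[1.28,-3.38,0,2.3],[1.28,-3.38,0,2.3],[1.28,-3.38,0,2.3],[1.28,-3.38,0,2.3],[0,0,0,0],[0,0,4.0,0],[0,0,4.2,0]]

```text
time: 8.55
ee_pos: [441.0, -92.7, 39.4]
ee_rot: [179.9, 0.3, 173.9]
contact_force: [1.3, 1.5, -1.6]
grip_width: 23.5
```

Emit:
send_rows:
  deltas:
    - [[0,0,0,0],[0,0,0,0]]

```text
time: 8.75
ee_pos: [439.0, -93.1, 39.4]
ee_rot: [-180.0, -0.1, 173.8]
contact_force: [0.3, -0.2, 1.2]
grip_width: 23.6
```

Emit:
send_rows:
  deltas:
    - [[-1,-0.8,0,0],[0,0,0,0]]

```text
time: 8.95
ee_pos: [451.1, -103.0, 40.9]
ee_rot: [180.0, 0.3, 173.8]
contact_force: [-0.3, -0.4, -0.1]
grip_width: 23.5
```

Emit:
send_rows:
  deltas:
    - [[0,0,0,0],[0,0,0,0],[0,0,0,0],[0,0,0,0],[0,0,-4,0],[0,0,-4,0],[0,0,0,0],[0,0,0,0]]
  hand: -0.4

```text
time: 9.75
ee_pos: [448.7, -101.6, 119.4]
ee_rot: [180.0, 0.1, 173.9]
contact_force: [-0.2, -0.4, -0.7]
grip_width: 60.1
```

Run:
```python
from h import *
s,c=snap('wrist','w5'); print(s['time'],s['ee_pos'],s['grip_width'])
```

```text
9.75 [ 448.71578679 -101.60571894  119.36465782] 60.07789594226389
```

View pics/w5.png

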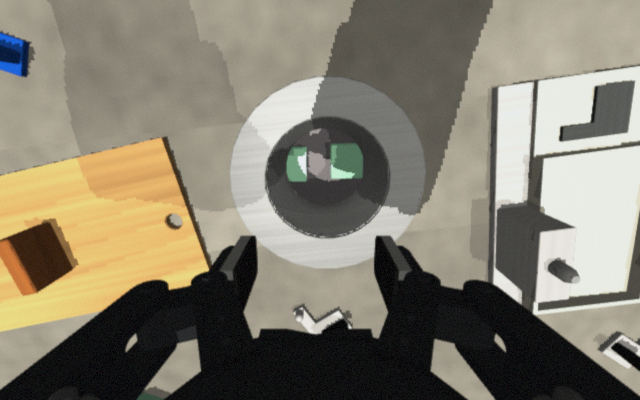

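```bash
python3 plan.py 588 -97 120 126 40
```

```text
t 9.8 q1,q7 -21.0 99.0 from [ 448.1 -101.6  118.5] 173.9
6 x [-2.12,1.13,-0.02,8.0]
```

Emit:
send_rows:
  deltas:
    - [[-2.12,1.13,0,8],[-2.12,1.13,0,8],[-2.12,1.13,0,8]]
  hand: -0.3

```text
time: 10.1
ee_pos: [517.8, -84.2, 117.4]
ee_rot: [-179.9, -0.1, 149.5]
contact_force: [0.4, 0.0, -1.4]
grip_width: 55.7
```

```bash
python3 plan.py 588 -97 120 126 40; python3 -c "
from h import *
print(manip.state()['q'].round())"
```

```text
t 10.1 q1,q7 -25.0 77.0 from [517.8 -84.2 117.4] 149.5
3 x [-2.11,1.12,-0.09,7.8]
[-25.  21.  33. 119. -16.  45.  77.]
```

Emit:
send_rows:
  deltas:
    - [[-2.11,1.12,0,7.8],[-2.11,1.12,0,7.8],[-2.11,1.12,0,7.8],[0,0,0,0],[0,0,0,0]]

```text
time: 10.6
ee_pos: [586.9, -97.4, 117.0]
ee_rot: [-179.8, -0.1, 126.5]
contact_force: [-0.6, -0.7, -0.0]
grip_width: 55.4
```

Run:
```python
from h import *
s,c=snap('wrist','w6'); print(s['time'],s['ee_pos'],s['ee_rot'],s['grip_width'])
```

```text
10.6 [586.9139484  -97.37724682 117.02985811] [-1.79831166e+02 -5.69231331e-02  1.26512621e+02] 55.427318817045446
```

View pics/w6.png

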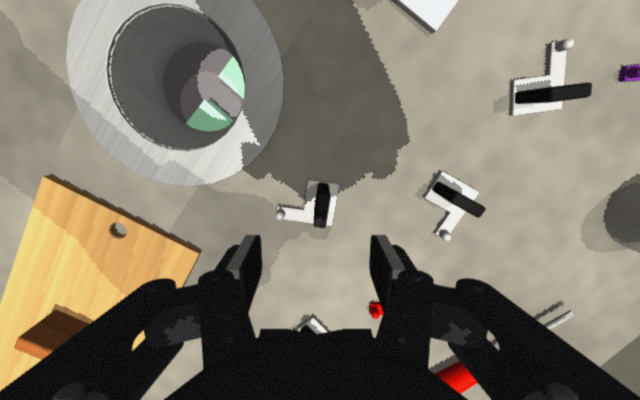

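```bash
cat > zoom.py <<'E'
import sys,cv2
f,x0,y0,x1,y1,k=sys.argv[1],*map(int,sys.argv[2:7])
a=cv2.imread('pics/%s.png'%f)[y0:y1,x0:x1]; cv2.imwrite('pics/%s_z%d_%d.png'%(f,x0,y0),cv2.resize(a,None,fx=k,fy=k,interpolation=cv2.INTER_CUBIC))
E
python3 zoom.py w6 265 165 365 245 6
```

```text
(no output)
```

View pics/w6_z265_165.png

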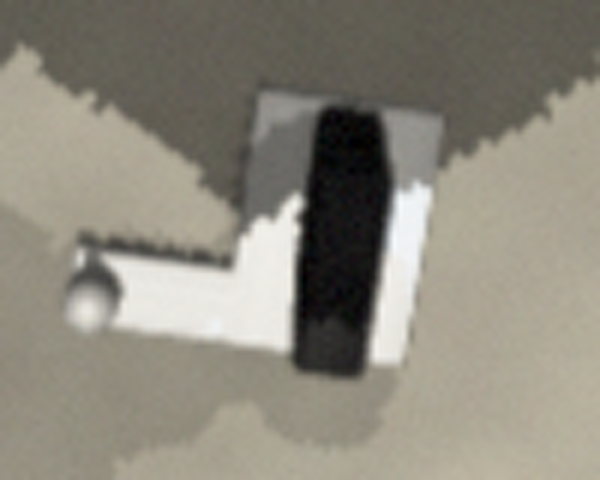

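```bash
cat > fit.py <<'E'
from h import *
from scipy.optimize import least_squares
def fit(fn,obs,init,z0=0.):
    s,c=load(fn)
    def f(p):
        h=np.radians(p[2]);Rm=np.array([[np.cos(h),-np.sin(h)],[np.sin(h),np.cos(h)]])
        return np.concatenate([w2p(s,c,np.append(Rm@np.array(m[:2])+p[:2],m[2]+z0))-np.array(uv) for uv,m in obs])
    r=least_squares(f,init,loss='soft_l1'); print('pose',r.x.round(1),'res',r.fun.round(1)); return r.x
E
python3 - <<'E'
from fit import *
Z=lambda u,v:(265+u/6,165+v/6)
fit('w6',[(Z(258,92),(-14,-14,6)),(Z(443,115),(-14,14,6)),(Z(405,365),(26,14,6))],[586,-97,-54])
fit('w6',[(Z(258,92),(-14,-14,6)),(Z(443,115),(-14,14,6)),(Z(405,365),(26,14,6)),(Z(297,368),(14,-5,46)),(Z(365,374),(14,5,46))],[586,-97,-54])
E
```

```text
pose [592.9 -97.4 -60.9] res [-0.3 -0.2  0.2 -0.   0.1  0.3]
pose [592.7 -96.9 -61. ] res [-0.1 -0.8  0.4 -0.6  0.2 -0.3 -1.   0.6  0.4  1.2]
```

```bash
python3 plan.py 592.7 -97 60 119 30
```

```text
t 10.7 q1,q7 -25.0 60.0 from [586.6 -97.2 117.4] 126.5
2 x [-0.16,0.26,2.87,3.8]
```

Emit:
send_rows:
  deltas:
    - [[-0.16,0.26,2.9,3.8],[-0.16,0.26,2.9,3.8],[0,0,2.2,0],[0,0,2.2,0],[0,0,0,0],[0,0,0,0]]
  hand: -0.05

```text
time: 11.25
ee_pos: [593.3, -97.0, 17.0]
ee_rot: [-180.0, -0.0, 118.9]
contact_force: [-0.1, 0.3, -0.7]
grip_width: 44.9
```

Emit:
send_rows:
  deltas:
    - [[0,0,0,0],[0,0,0,0],[0,0,0,0],[0,0,0,0],[0,0,0,0]]
  hand: 1

```text
time: 11.75
ee_pos: [594.4, -96.7, 17.6]
ee_rot: [179.9, 0.0, 118.9]
contact_force: [-2.2, 0.4, 8.9]
grip_width: 9.6
```

```bash
python3 -c "
from h import *
s=manip.state();print(s['ee_pos'],s['ee_rot'])"
```

```text
[594.43226471 -96.73592835  17.60716455] [1.79938934e+02 1.32756824e-02 1.18853135e+02]
```

```bash
python3 zoom.py w4 170 20 580 300 1.9
```

```text
Traceback (most recent call last):
  File "zoom.py", line 2, in <module>
    f,x0,y0,x1,y1,k=sys.argv[1],*map(int,sys.argv[2:7])
                    ^^^^^^^^^^^^^^^^^^^^^^^^^^^^^^^^^^^
ValueError: invalid literal for int() with base 10: '1.9'
```

```bash
python3 zoom.py w4 175 130 265 250 5;python3 zoom.py w4 475 170 585 290 5; python3 -c "
import cv2,numpy as np
a=cv2.imread('pics/w4_z175_130.png');b=cv2.imread('pics/w4_z475_170.png');cv2.imwrite('pics/w4p.png',np.hstack([a,b])[:, :800] if 0 else cv2.resize(np.hstack([a,b]),None,fx=.8,fy=.8))"
```

```text
(no output)
```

View pics/w4p.png

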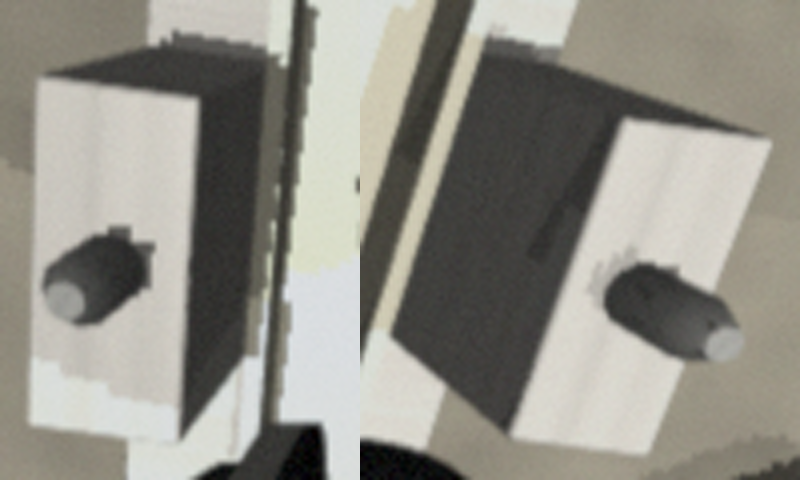

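Run:
```python
from fit import *
r=lambda u,v:(175+u/4,130+v/4); l=lambda u,v:(475+(u-360)/4,170+v/4)
obs=[(r(38,78),(-30,-129,64)),(r(200,98),(-30,-103,64)),(r(180,440),(30,-103,64)),(r(30,425),(30,-129,64)),(l(622,120),(-30,103,64)),(l(770,140),(-30,129,64)),(l(648,455),(30,129,64)),(l(512,435),(30,103,64)),(r(66,302),(0,-116,82)),(l(724,344),(0,116,82))]
st=fit('w4',obs,[505,188,2])
s,c=load('w4'); a=np.radians(st[2])
# tray inner floor corners check R tray
for uv in [(251,96),(376,112),(352,280),(248,268)]:
    p=p2w(s,c,uv,20)[:2]-st[:2]; print(uv,(np.cos(a)*p[0]+np.sin(a)*p[1]).round(1),(-np.sin(a)*p[0]+np.cos(a)*p[1]).round(1))
```

```text
pose [505.8 188.6   1.9] res [ 0.2 -0.7  1.2  0.2  0.8  1.5  0.   0.3 -0.5 -0.9  0.3 -0.6 -0.8  0.2
 -1.9  0.6  1.1 -0.2 -1.5 -0.6]
(251, 96) -68.4 -99.8
(376, 112) -70.3 -5.9
(352, 280) 72.2 1.0
(248, 268) 73.4 -90.4
```

```bash
cat > pl.py <<'E'
import sys; from plan import *
S=(505.8,188.6,1.9)
sx,sy,z=[float(v) for v in sys.argv[1:4]]; st=float(sys.argv[4]) if len(sys.argv)>4 else 40
a=np.radians(S[2]); x=S[0]+np.cos(a)*sx-np.sin(a)*sy; y=S[1]+np.sin(a)*sx+np.cos(a)*sy
print('target',round(x,1),round(y,1)); plan(x,y,z,180+S[2],st,mod=False)
E
cat pl.py >/dev/null; python3 - <<'E'
E
python3 pl.py 39 -38.5 110
```

```text
target 546.1 151.4
t 11.8 q1,q7 -21.0 59.0 from [594.4 -96.7  17.6] 118.9
8 x [2.33,2.37,-1.15,-7.9]
```

Emit:
send_rows:
  deltas:
    - [[0,0,-3.1,0],[0,0,-3.1,0],[0,0,-3.1,0]]

```text
time: 12.05
ee_pos: [593.8, -96.9, 111.1]
ee_rot: [-180.0, -0.0, 118.8]
contact_force: [0.8, -0.4, -0.6]
grip_width: 9.6
```

```bash
python3 pl.py 39 -38.5 112
```

```text
target 546.1 151.4
t 12.1 q1,q7 -26.0 54.0 from [593.8 -96.9 111.1] 118.8
8 x [2.33,2.37,-0.01,-7.9]
```

Emit:
send_rows:
  deltas:
    - [[2.33,2.37,0,-7.9],[2.33,2.37,0,-7.9],[2.33,2.37,0,-7.9],[2.33,2.37,0,-7.9],[2.33,2.37,0,-7.9],[2.33,2.37,0,-7.9],[2.33,2.37,0,-7.9],[2.33,2.37,0,-7.9],[0,0,0,0],[0,0,0,0]]

```text
time: 13.05
ee_pos: [545.6, 151.9, 110.2]
ee_rot: [180.0, 0.0, -177.9]
contact_force: [0.5, -1.2, -0.4]
grip_width: 9.4
```

```bash
python3 pl.py 39 -38.5 33 20;python3 - <<'E'
from h import *
s,c=snap('wrist','w7')
E
```

```text
target 546.1 151.4
t 13.1 q1,q7 -40.0 81.0 from [545.6 151.9 110.2] -177.9
4 x [-0.01,-0.01,1.93,0.0]
```

View pics/w7.png

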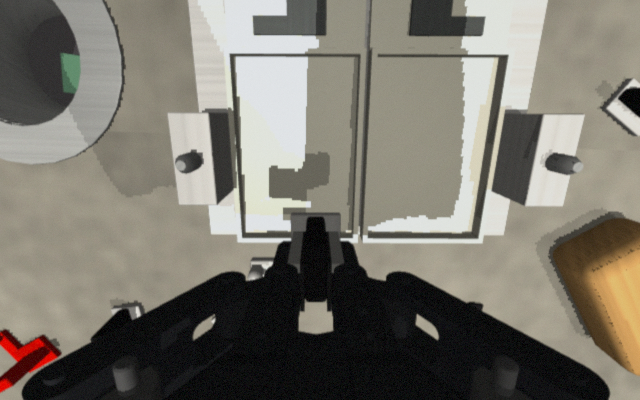

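Emit:
send_rows:
  deltas:
    - [[0,0,2.6,0],[0,0,2.6,0],[0,0,1.8,0],[0,0,0.5,0],[0,0,0.3,0],[0,0,0,0]]

```text
time: 13.7
ee_pos: [546.4, 150.8, 32.3]
ee_rot: [-180.0, 0.0, -178.0]
contact_force: [0.3, 0.5, -1.1]
grip_width: 9.2
```

Emit:
send_rows:
  deltas:
    - [[0,0,0.1,0],[0,0,0,0]]

```text
time: 13.9
ee_pos: [546.6, 151.2, 31.6]
ee_rot: [180.0, 0.1, -178.0]
contact_force: [0.7, -2.3, 3.7]
grip_width: 9.3
```

Emit:
send_rows:
  deltas:
    - [[0,0,0,0],[0,0,0,0],[0,0,0,0],[0,0,-3,0],[0,0,-4,0],[0,0,-2,0]]
  hand: 0.3

```text
time: 14.5
ee_pos: [546.6, 151.4, 123.3]
ee_rot: [180.0, 0.1, -178.0]
contact_force: [0.1, -0.6, -0.1]
grip_width: 30.1
```

```bash
python3 plan.py 668 -25 125 178 45
```

```text
t 14.5 q1,q7 -40.0 81.0 from [546.6 151.4 123.3] -178.0
5 x [-2.40,-3.55,-0.03,0.8]
```

Emit:
send_rows:
  deltas:
    - [[-2.5,-3.6,0,0.8],[-2.5,-3.6,0,0.8],[-2.5,-3.6,0,0.8],[-2.5,-3.6,0,0.8],[-2.5,-3.6,0,0.8],[0,0,0,0],[0,0,0,0]]
  hand: -0.2

```text
time: 15.2
ee_pos: [672.1, -28.9, 120.3]
ee_rot: [-180.0, -0.0, 177.9]
contact_force: [-0.4, 1.3, 0.2]
grip_width: 51.6
```

Run:
```python
from h import *
s,c=snap('wrist','w8'); print(s['time'],s['ee_pos'],s['ee_rot'],s['grip_width'])
```

```text
15.2 [672.0972309  -28.85694478 120.302595  ] [-1.79977521e+02 -3.20529238e-02  1.77925251e+02] 51.62012233228817
```

View pics/w8.png

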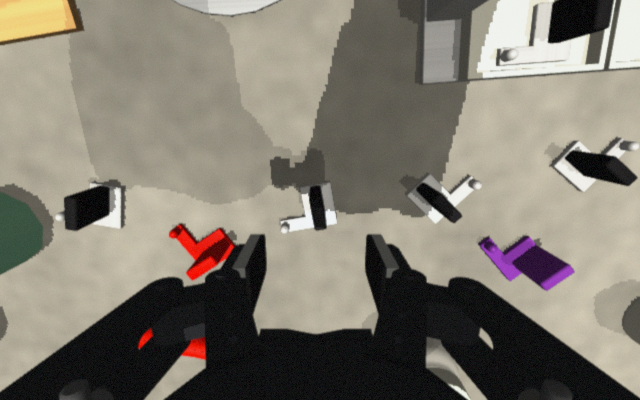

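```bash
for r in "270 170 350 240" "395 160 495 230" "545 125 640 200" "50 170 135 240"; do python3 zoom.py w8 $r 5; done
python3 - <<'E'
import cv2,numpy as np
f=[cv2.imread('pics/w8_z%s.png'%k) for k in ['270_170','395_160','545_125','50_170']]
g=[]
for a in f:
    b=np.zeros((375,500,3),np.uint8); b[:a.shape[0],:a.shape[1]]=a; g.append(b)
o=np.vstack([np.hstack(g[:2]),np.hstack(g[2:])]); cv2.imwrite('pics/w8g.png',cv2.resize(o,None,fx=.8,fy=.8))
E
```

```text
(no output)
```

View pics/w8g.png

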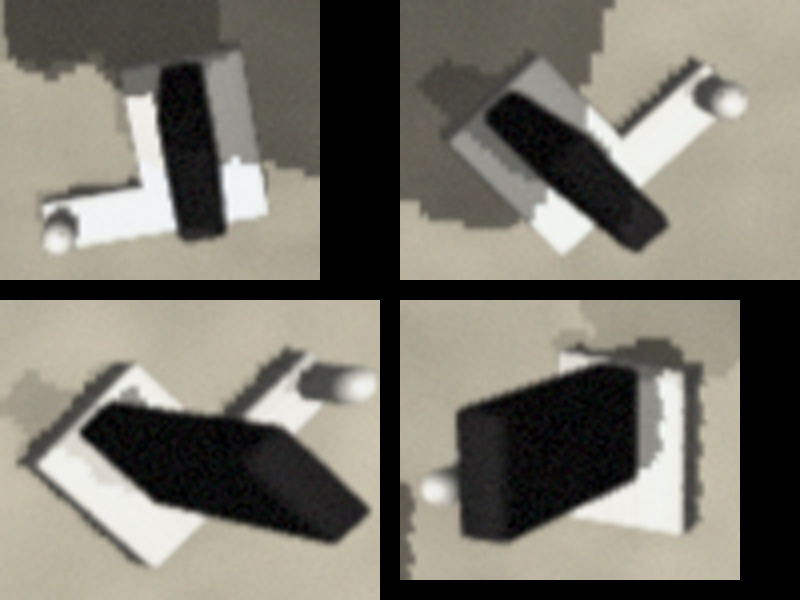

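Run:
```python
from fit import *
def T(ox,oy,du,dv): return lambda u,v:(ox+(u-du)/4,oy+(v-dv)/4)
t=T(270,170,0,0)
fit('w8',[(t(122,68),(-14,-14,6)),(t(238,52),(-14,14,6)),(t(268,213),(26,14,6)),(t(178,238),(14,-5,46)),(t(225,236),(14,5,46))],[675,-28,-2])
t=T(395,160,400,0)
fit('w8',[(t(452,142),(-14,-14,6)),(t(542,57),(-14,14,6)),(t(562,252),(26,-14,6)),(t(665,222),(14,5,46)),(t(635,250),(14,-5,46))],[675,70,40])
t=T(545,125,0,300)
fit('w8',[(t(38,460),(-14,-14,6)),(t(132,365),(-14,14,6)),(t(155,567),(26,-14,6)),(t(370,510),(14,5,46)),(t(330,543),(14,-5,46))],[645,195,40])
t=T(50,170,400,300)
fit('w8',[(t(560,352),(-14,-14,6)),(t(683,370),(-14,14,6)),(t(683,533),(26,14,6)),(t(460,412),(-14,-5,46)),(t(462,535),(14,-5,46)),(t(510,540),(14,5,46))],[663,-216,-10])
```

```text
pose [678.6 -26.9   7.1] res [-0.9 -0.2  0.9 -1.1 -0.3  0.1 -0.2  1.4  0.5  0. ]
pose [678.   73.7  44.5] res [-1.5 -0.4 -0.4 -1.3 -0.2  0.6  2.7 -0.1  0.3  1.6]
pose [653.5 201.5  51.1] res [-1.4  0.7  0.2 -1.4 -0.9  0.2  1.3 -0.8  0.3  1.3]
pose [ 672.  -219.2  -12.8] res [-0.  -1.   1.   0.2  0.4  0.2 -1.4 -2.2 -0.5  0.6  0.4  1.5]
```

```bash
python3 plan.py 678.6 -27 60 7.1 30
```

```text
t 15.2 q1,q7 -21.0 98.0 from [671.7 -27.4 120.3] 178.0
3 x [-0.23,0.01,2.01,-3.0]
```

Emit:
send_rows:
  deltas:
    - [[-0.23,0,2.0,-3],[-0.23,0,2.0,-3],[-0.23,0,2.0,-3],[0,0,2.2,0],[0,0,2.1,0],[0,0,0,0],[0,0,0,0]]
  hand: -0.05

```text
time: 15.95
ee_pos: [678.8, -26.4, 18.1]
ee_rot: [180.0, -0.0, -172.9]
contact_force: [-0.0, 0.1, -0.1]
grip_width: 45.0
```

Emit:
send_rows:
  deltas:
    - [[0,0,0,0],[0,0,0,0],[0,0,0,0],[0,0,0,0],[0,0,0,0]]
  hand: 1

```text
time: 16.45
ee_pos: [679.6, -27.2, 18.9]
ee_rot: [180.0, 0.1, -173.0]
contact_force: [-1.6, 1.6, 5.9]
grip_width: 9.9
```

Emit:
send_rows:
  deltas:
    - [[0,0,-3.1,0],[0,0,-3.1,0],[0,0,-3.1,0],[0,0,0,0]]

```text
time: 16.85
ee_pos: [681.4, -27.8, 115.7]
ee_rot: [-180.0, 0.4, -173.0]
contact_force: [1.0, -0.3, -1.1]
grip_width: 9.6
```

```bash
python3 pl.py -6 -38.5 112 45
```

```text
target 501.1 149.9
t 16.9 q1,q7 -19.0 106.0 from [681.4 -27.8 115.7] -173.0
6 x [2.74,3.21,0.06,0.9]
```

Emit:
send_rows:
  deltas:
    - [[2.74,3.21,0,0.9],[2.74,3.21,0,0.9],[2.74,3.21,0,0.9],[2.74,3.21,0,0.9],[2.74,3.21,0,0.9],[2.74,3.21,0,0.9],[0,0,0,0],[0,0,0,0]]

```text
time: 17.65
ee_pos: [498.7, 151.6, 110.9]
ee_rot: [180.0, 0.0, -178.2]
contact_force: [0.2, 0.4, -1.0]
grip_width: 9.6
```

```bash
python3 pl.py -6 -38.5 32 30
```

```text
target 501.1 149.9
t 17.6 q1,q7 -43.0 79.0 from [498.7 151.6 110.9] -178.2
3 x [-0.08,-0.06,2.63,-0.0]
```

Emit:
send_rows:
  deltas:
    - [[-0.08,-0.06,2.6,0],[-0.08,-0.06,2.6,0],[-0.05,0,1.8,0],[0,0,0.6,0],[0,0,0.3,0],[0,0,0,0],[0,0,0,0]]

```text
time: 18.35
ee_pos: [502.2, 148.9, 32.4]
ee_rot: [180.0, 0.1, -178.4]
contact_force: [0.3, -0.2, -0.6]
grip_width: 9.5
```

Emit:
send_rows:
  deltas:
    - [[0,0,0,0],[0,0,0,0],[0,0,0,0],[0,0,-3,0],[0,0,-4,0],[0,0,-2,0],[0,0,0,0]]
  hand: 0.3

```text
time: 19.05
ee_pos: [502.8, 150.1, 124.4]
ee_rot: [179.9, 0.2, -178.4]
contact_force: [0.2, -0.6, -0.2]
grip_width: 29.6
```

```bash
python3 - <<'E'
from h import *
s,c=snap('wrist','w9'); print(s['time'],s['ee_pos'],s['ee_rot'],s['grip_width'])
E
python3 plan.py 672 -215 120 167 45
```

```text
19.05 [502.76730125 150.08323936 124.449091  ] [ 179.87237069    0.22661804 -178.35871926] 29.57870910123798
t 19.1 q1,q7 -43.0 79.0 from [502.  149.9 122.9] -178.3
9 x [-2.23,-3.89,0.03,1.6]
```

View pics/w9.png

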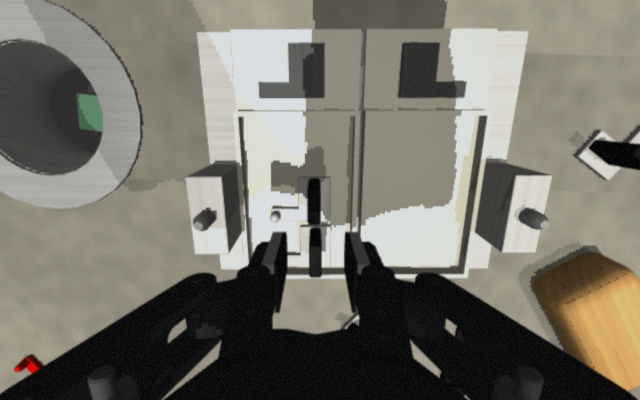

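Run:
```python
from h import *
s,c=load('top0')
for uv in [(432,140),(468,140),(450,125),(450,158)]: print(p2w(s,c,uv,90).round(0))
s,c=load('side0')
for uv in [(407,289),(441,289),(424,281),(424,299)]: print(p2w(s,c,uv,90).round(0))
```

```text
[ 683. -265.   90.]
[ 683. -356.   90.]
[ 724. -314.   90.]
[ 635. -306.   90.]
[ 661. -324.   90.]
[ 728. -331.   90.]
[ 700. -307.   90.]
[ 687. -353.   90.]
```

Emit:
send_rows:
  deltas:
    - [[-2.23,-3.89,0,1.6],[-2.23,-3.89,0,1.6],[-2.23,-3.89,0,1.6],[-2.23,-3.89,0,1.6],[-2.23,-3.89,0,1.6],[-2.23,-3.89,0,1.6],[-2.23,-3.89,0,1.6],[-2.23,-3.89,0,1.6],[-2.23,-3.89,0,1.6],[0,0,0,0]]
  hand: 0

```text
time: 20.1
ee_pos: [671.1, -222.5, 120.1]
ee_rot: [-179.8, -0.0, 166.8]
contact_force: [-0.7, 0.6, -0.1]
grip_width: 42.7
```

Emit:
send_rows:
  deltas:
    - [[0,0,0,0]]

```text
time: 20.2
ee_pos: [670.9, -216.5, 119.8]
ee_rot: [-180.0, -0.1, 167.1]
contact_force: [0.2, 0.7, 0.2]
grip_width: 42.9
```

```bash
python3 - <<'E'
from h import *
s,c=snap('wrist','w10'); print(s['time'],s['ee_pos'],s['ee_rot'],s['grip_width'])
E
python3 zoom.py w10 220 130 420 280 4
```

```text
20.2 [ 670.91088129 -216.5370688   119.82098942] [-1.79961885e+02 -1.30207916e-01  1.67113765e+02] 42.89453847412959
```

View pics/w10_z220_130.png

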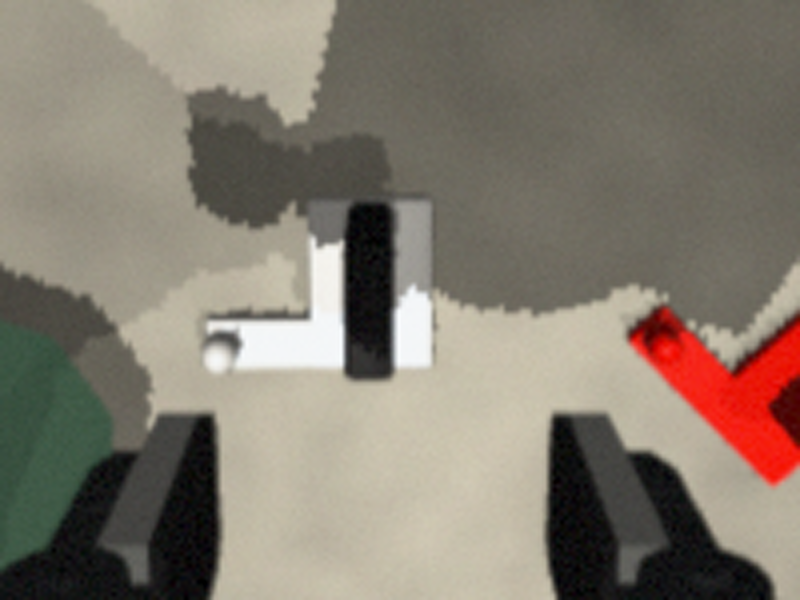

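```bash
python3 - <<'E'
from fit import *
t=lambda u,v:(220+u/4,130+v/4)
fit('w10',[(t(308,198),(-14,-14,6)),(t(433,198),(-14,14,6)),(t(433,367),(26,14,6)),(t(345,378),(14,-5,46)),(t(393,378),(14,5,46))],[672,-219,-13])
s,c=load('w10'); print(p2w(s,c,t(108,400),90),p2w(s,c,t(60,330),90))
E
python3 plan.py 671.5 -219 60 167.3 30
```

```text
pose [ 672.  -219.1  -12.8] res [-0.1 -0.2  0.1 -0.3 -0.3 -0.3 -0.3  0.4  0.5  0.4]
[ 663.42814719 -258.82867341   90.        ] [ 650.59799869 -262.78538933   90.        ]
t 20.2 q1,q7 -7.0 106.0 from [ 671.1 -214.9  120. ] 167.2
3 x [-0.04,-0.13,2.00,-0.0]
```

```bash
python3 plan.py 672 -219 100 77.2 30
```

```text
t 20.2 q1,q7 -7.0 106.0 from [ 671.1 -214.9  120. ] 167.2
12 x [0.01,-0.04,0.17,-7.5]
```

Emit:
send_rows:
  deltas:
    - [[0,0,0,7.5],[0,0,0,7.5],[0,0,0,7.5],[0,0,0,7.5],[0,0,0,7.5],[0,0,0,7.5],[0,0,0,7.5],[0,0,0,7.5],[0,0,0,7.5],[0,0,0,7.5]]
  hand: -0.4

```text
time: 21.25
ee_pos: [671.7, -213.1, 121.0]
ee_rot: [-180.0, -0.1, 92.1]
contact_force: [-0.7, -0.8, 0.2]
grip_width: 60.0
```

Emit:
send_rows:
  deltas:
    - [[0,0,0,7.5],[0,0,0,7.5],[0,0,0,0],[0,0,0,0]]

```text
time: 21.65
ee_pos: [671.7, -213.8, 121.2]
ee_rot: [-180.0, -0.0, 77.6]
contact_force: [0.7, -0.3, 0.2]
grip_width: 60.0
```

```bash
python3 plan.py 672 -219 60 77.2 30; python3 -c "
from h import *
snap('wrist','w11')"
```

```text
t 21.6 q1,q7 -20.0 30.0 from [ 671.7 -213.8  121.2] 77.6
3 x [-0.17,0.05,2.04,0.1]
```

View pics/w11.png

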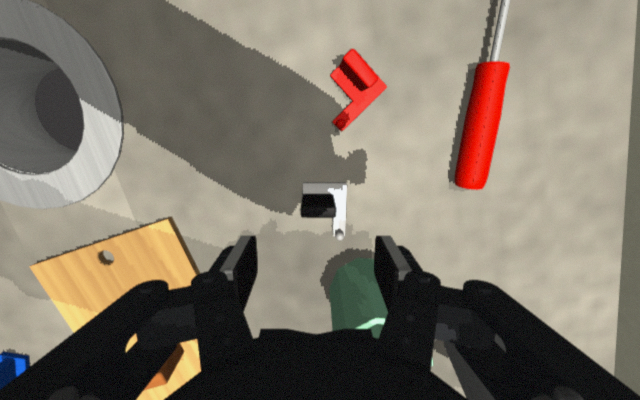

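Emit:
send_rows:
  deltas:
    - [[-0.08,0,3.0,0],[-0.08,0,3.0,0],[0,0,2.4,0],[0,0,1.2,0],[0,0,0,0],[0,0,0,0]]

```text
time: 22.3
ee_pos: [671.8, -217.0, 26.7]
ee_rot: [180.0, 0.0, 77.3]
contact_force: [-0.2, -0.2, 0.1]
grip_width: 59.8
```

Emit:
send_rows:
  deltas:
    - [[0,0,0,0],[0,0,0,0],[0,0,0,0],[0,0,0,0],[0,0,-0.5,0]]
  hand: 1

```text
time: 22.8
ee_pos: [671.4, -216.5, 30.9]
ee_rot: [-180.0, -0.0, 77.3]
contact_force: [-0.4, 0.9, -0.3]
grip_width: 27.1
```

Emit:
send_rows:
  deltas:
    - [[0,0,-1,0],[0.2,-2.2,0,0],[0.3,-2.2,0,0],[0.2,-2.1,0,0],[0,0,0,0],[0,0,0.9,0],[0,0,0.4,0],[0,0,0,0],[0,0,0,0]]

```text
time: 23.7
ee_pos: [609.8, -195.9, 27.4]
ee_rot: [-180.0, 0.0, 77.2]
contact_force: [0.6, -0.0, -1.3]
grip_width: 27.2
```

Emit:
send_rows:
  deltas:
    - [[0,0,0.08,0],[0,0,0,0]]

```text
time: 23.9
ee_pos: [609.7, -195.7, 26.9]
ee_rot: [-180.0, 0.0, 77.2]
contact_force: [1.1, -0.8, 0.5]
grip_width: 27.0
```

Emit:
send_rows:
  deltas:
    - [[0,0,0,0],[0,0,0,0],[0,0,0,0],[0,0,-3,0],[0,0,-4,0],[0,0,-2,-7],[0,0,0,-8],[0,0,0,-8],[0,0,0,-8],[0,0,0,-8]]
  hand: -0.2

```text
time: 24.9
ee_pos: [609.6, -195.4, 117.1]
ee_rot: [180.0, 0.0, 116.6]
contact_force: [0.1, -0.5, 0.2]
grip_width: 51.5
```

Emit:
send_rows:
  deltas:
    - [[0,0,0,-8],[0,0,0,-8],[0,0,0,-8],[0,0,0,-8],[0,0,0,-8],[0,0,0,-8],[0,0,0,-3],[0,0,0,0],[0,0,0,0]]

```text
time: 25.8
ee_pos: [609.5, -195.6, 116.9]
ee_rot: [180.0, -0.0, 167.1]
contact_force: [0.2, 1.6, -0.4]
grip_width: 51.2
```

```bash
python3 - <<'E'
from h import *
s,c=snap('wrist','w12'); print(s['time'],s['ee_pos'],s['ee_rot'],s['grip_width'])
E
python3 zoom.py w12 220 130 420 280 4
```

```text
25.8 [ 609.51076768 -195.63470202  116.93992358] [ 1.79999893e+02 -3.58340650e-03  1.67113830e+02] 51.19875003156011
```

View pics/w12_z220_130.png

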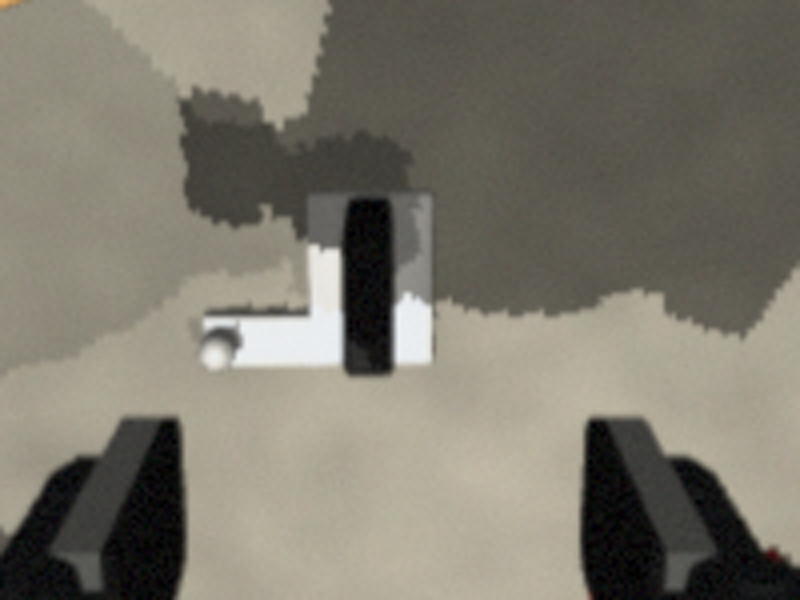

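Run:
```python
from fit import *
t=lambda u,v:(220+u/4,130+v/4)
p=fit('w12',[(t(308,193),(-14,-14,6)),(t(433,193),(-14,14,6)),(t(433,367),(26,14,6)),(t(345,375),(14,-5,46)),(t(393,375),(14,5,46))],[612,-198,-13])
from plan import plan
plan(p[0],p[1],60,p[2],30)
```

```text
pose [ 609.2 -197.7  -13.1] res [-0.2 -0.2  0.4 -0.2 -0.3 -0.9 -0.4  0.5  0.5  0.5]
t 25.9 q1,q7 -10.0 105.0 from [ 609.5 -195.6  116.9] 167.1
2 x [-0.01,-0.11,2.85,0.1]
```

Emit:
send_rows:
  deltas:
    - [[0,-0.1,2.85,0],[0,-0.1,2.85,0],[0,0,2.2,0],[0,0,2.0,0],[0,0,0,0],[0,0,0,0]]
  hand: -0.05

```text
time: 26.45
ee_pos: [609.2, -197.6, 18.2]
ee_rot: [-180.0, -0.0, 167.2]
contact_force: [0.4, -0.9, 0.2]
grip_width: 44.7
```

Emit:
send_rows:
  deltas:
    - [[0,0,0,0],[0,0,0,0],[0,0,0,0],[0,0,0,0],[0,0,0,0]]
  hand: 1

```text
time: 26.95
ee_pos: [609.8, -197.5, 19.0]
ee_rot: [180.0, 0.1, 167.2]
contact_force: [-1.3, 0.4, 7.6]
grip_width: 9.6
```

Emit:
send_rows:
  deltas:
    - [[0,0,-3.1,0],[0,0,-3.1,0],[0,0,-3.1,0],[0,0,0,0]]

```text
time: 27.35
ee_pos: [611.2, -198.3, 115.4]
ee_rot: [180.0, 0.4, 167.2]
contact_force: [0.4, -0.4, -0.5]
grip_width: 9.6
```

```bash
python3 pl.py -51 -38.5 112 45
```

```text
target 456.1 148.4
t 27.4 q1,q7 -9.0 106.0 from [ 611.2 -198.3  115.4] 167.2
9 x [2.14,3.65,0.04,-1.6]
```

Emit:
send_rows:
  deltas:
    - [[2.14,3.65,0,-1.6],[2.14,3.65,0,-1.6],[2.14,3.65,0,-1.6],[2.14,3.65,0,-1.6],[2.14,3.65,0,-1.6],[2.14,3.65,0,-1.6],[2.14,3.65,0,-1.6],[2.14,3.65,0,-1.6],[2.14,3.65,0,-1.6],[0,0,0,0]]

```text
time: 28.35
ee_pos: [451.8, 154.1, 110.7]
ee_rot: [179.9, -0.1, -177.9]
contact_force: [0.4, -1.9, -0.7]
grip_width: 9.1
```

Emit:
send_rows:
  deltas:
    - [[0,0,0,0],[0,0,0,0]]

```text
time: 28.55
ee_pos: [454.8, 148.8, 110.9]
ee_rot: [-180.0, 0.0, -178.4]
contact_force: [-0.3, 0.1, -1.8]
grip_width: 9.5
```

```bash
python3 pl.py -51 -38.5 32 30; python3 -c "
from h import *
snap('wrist','w13')"
```

```text
target 456.1 148.4
t 28.6 q1,q7 -47.0 76.0 from [454.8 148.8 110.9] -178.4
3 x [-0.04,-0.01,2.63,-0.1]
```

View pics/w13.png

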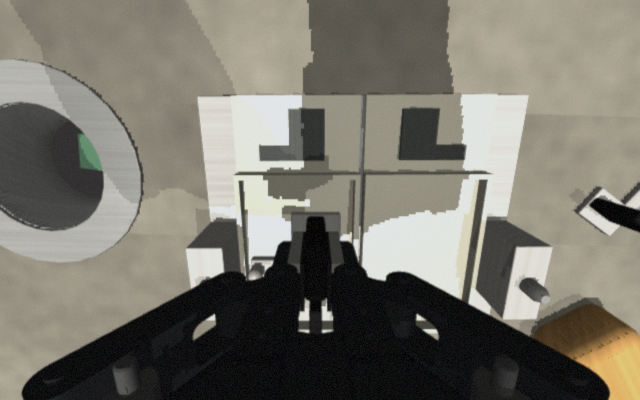

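Emit:
send_rows:
  deltas:
    - [[-0.05,0,2.6,0],[-0.05,0,2.6,0],[0,0,1.8,0],[0,0,0.6,0],[0,0,0.3,0],[0,0,0,0],[0,0,0,0]]

```text
time: 29.3
ee_pos: [456.2, 149.0, 32.5]
ee_rot: [180.0, 0.0, -178.4]
contact_force: [-0.6, 0.7, -1.5]
grip_width: 9.6
```

Emit:
send_rows:
  deltas:
    - [[0,0,0,0],[0,0,0,0],[0,0,0,0],[0,0,-3,0],[0,0,-4,0],[0,0,-2,0],[0,0,0,0]]
  hand: 0.3

```text
time: 30.0
ee_pos: [456.9, 150.2, 124.5]
ee_rot: [179.9, 0.2, -178.4]
contact_force: [0.1, 0.2, -0.2]
grip_width: 30.4
```

```bash
python3 plan.py 670 74 120 44.5 45; python3 -c "
from h import *
snap('wrist','w14')"
```

```text
t 30.0 q1,q7 -48.0 76.0 from [456.9 150.2 124.5] -178.4
6 x [-2.99,-2.44,0.07,-7.1]
```

View pics/w14.png

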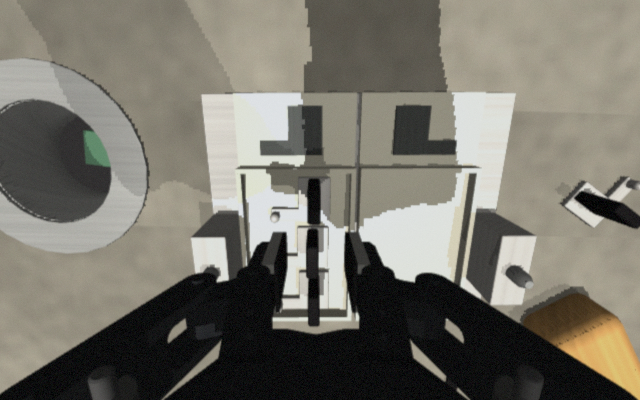

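```bash
python3 plan.py 676 74 120 44.5 45
```

```text
t 30.1 q1,q7 -48.0 76.0 from [456.2 150.  123. ] -178.3
6 x [-3.10,-2.47,0.05,-7.1]
```

Emit:
send_rows:
  deltas:
    - [[-3.1,-2.47,0,-7.1],[-3.1,-2.47,0,-7.1],[-3.1,-2.47,0,-7.1],[-3.1,-2.47,0,-7.1],[-3.1,-2.47,0,-7.1],[-3.1,-2.47,0,-7.1],[0,0,0,0],[0,0,0,0],[0,0,0,0]]
  hand: -0.2

```text
time: 30.95
ee_pos: [673.9, 73.2, 120.7]
ee_rot: [179.9, -0.1, -135.8]
contact_force: [0.4, 0.4, -0.5]
grip_width: 51.2
```

```bash
python3 - <<'E'
from h import *
s,c=snap('wrist','w15'); print(s['time'],s['ee_pos'],s['ee_rot'],s['q'].round())
E
python3 zoom.py w15 220 130 420 280 4
```

```text
30.95 [673.94701752  73.15224585 120.71083614] [ 1.79926037e+02 -9.72806170e-02 -1.35812290e+02] [-23.  32.  16.  97. -11.  53. 131.]
```

View pics/w15_z220_130.png

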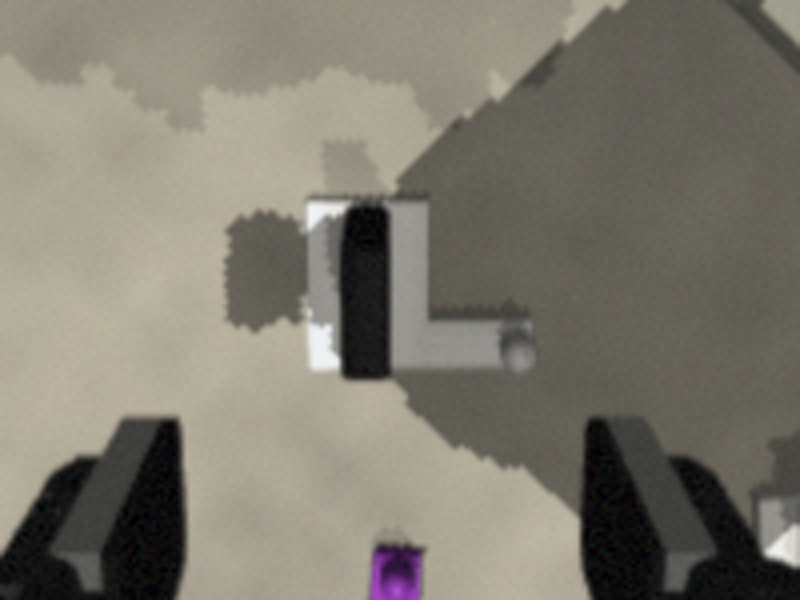

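Run:
```python
from fit import *
t=lambda u,v:(220+u/4,130+v/4)
p=fit('w15',[(t(306,200),(-14,-14,6)),(t(428,200),(-14,14,6)),(t(308,370),(26,-14,6)),(t(341,378),(14,-5,46)),(t(389,378),(14,5,46))],[677,74,44])
from plan import plan
plan(p[0],p[1],60,p[2],30)
```

```text
pose [677.7  73.2  44.4] res [-0.5 -0.3  0.3 -0.4 -0.1 -0.7 -0.2  0.7  0.5  0.7]
t 31.0 q1,q7 -23.0 131.0 from [674.   73.4 121.2] -135.8
3 x [-0.08,-0.09,2.04,-0.1]
```

Emit:
send_rows:
  deltas:
    - [[-0.1,-0.1,2.0,0],[-0.1,-0.1,2.0,0],[-0.08,-0.08,2.0,0],[0,0,2.2,0],[0,0,2.1,0],[0,0,0,0],[0,0,0,0]]
  hand: -0.05

```text
time: 31.7
ee_pos: [678.8, 73.4, 19.4]
ee_rot: [180.0, -0.0, -135.8]
contact_force: [0.2, 0.0, 0.1]
grip_width: 44.9
```

Emit:
send_rows:
  deltas:
    - [[0,0,0,0],[0,0,0,0],[0,0,0,0],[0,0,0,0],[0,0,0,0]]
  hand: 1

```text
time: 32.2
ee_pos: [679.7, 73.3, 20.0]
ee_rot: [-180.0, 0.1, -135.8]
contact_force: [-0.8, -0.1, 7.6]
grip_width: 9.2
```

Emit:
send_rows:
  deltas:
    - [[0,0,-3.1,0],[0,0,-3.1,0],[0,0,-3.1,0],[0,0,0,0]]

```text
time: 32.6
ee_pos: [681.6, 73.2, 116.8]
ee_rot: [-179.8, 0.3, -135.8]
contact_force: [0.6, -0.3, -0.7]
grip_width: 9.2
```

```bash
python3 pl.py 39 38.5 112 45
```

```text
target 543.5 228.4
t 32.6 q1,q7 -23.0 132.0 from [681.6  73.2 116.8] -135.8
6 x [0.92,3.42,0.08,7.1]
```

Emit:
send_rows:
  deltas:
    - [[0.92,3.42,0,7.1],[0.92,3.42,0,7.1],[0.92,3.42,0,7.1],[0.92,3.42,0,7.1],[0.92,3.42,0,7.1],[0.92,3.42,0,7.1],[0,0,0,0],[0,0,0,0],[0,0,0,0]]

```text
time: 33.5
ee_pos: [541.7, 227.7, 111.9]
ee_rot: [-180.0, 0.0, -178.3]
contact_force: [0.4, -1.2, -0.3]
grip_width: 9.2
```

```bash
python3 pl.py 39 38.5 33 30
```

```text
target 543.5 228.4
t 33.5 q1,q7 -50.0 77.0 from [541.7 227.7 111.9] -178.3
3 x [-0.06,0.02,2.63,-0.1]
```

Emit:
send_rows:
  deltas:
    - [[-0.06,0,2.6,0],[-0.06,0,2.6,0],[-0.05,0,1.8,0],[0,0,0.6,0],[0,0,0.3,0],[0,0,0,0],[0,0,0,0]]

```text
time: 34.2
ee_pos: [543.9, 227.8, 33.7]
ee_rot: [180.0, 0.1, -178.4]
contact_force: [-0.4, -3.9, 6.4]
grip_width: 9.4
```

Emit:
send_rows:
  deltas:
    - [[0,0,0,0],[0,0,0,0],[0,0,0,0],[0,0,-3,0],[0,0,-4,0],[0,0,-2,0],[0,0,0,0]]
  hand: 0.3

```text
time: 34.9
ee_pos: [544.6, 229.4, 125.8]
ee_rot: [179.9, 0.2, -178.4]
contact_force: [-0.5, 0.0, -0.2]
grip_width: 29.8
```

```bash
python3 plan.py 650 201 120 51 45
```

```text
t 34.9 q1,q7 -50.0 76.0 from [544.6 229.4 125.8] -178.4
7 x [-1.27,-0.99,0.08,-7.1]
```

Emit:
send_rows:
  deltas:
    - [[-1.27,-0.99,0.08,-7.1],[-1.27,-0.99,0.08,-7.1],[-1.27,-0.99,0.08,-7.1],[-1.27,-0.99,0.08,-7.1],[-1.27,-0.99,0.08,-7.1],[-1.27,-0.99,0.08,-7.1],[-1.27,-0.99,0.08,-7.1],[0,0,0,0],[0,0,0,0]]
  hand: -0.2

```text
time: 35.8
ee_pos: [648.0, 200.0, 116.3]
ee_rot: [179.9, -0.1, -128.8]
contact_force: [0.1, -1.2, 0.5]
grip_width: 51.2
```

```bash
python3 - <<'E'
from h import *
s,c=snap('wrist','w16'); print(s['time'],s['ee_pos'],s['ee_rot'],s['q'].round())
E
python3 zoom.py w16 220 130 420 280 4
```

```text
35.8 [648.0360832  200.02454146 116.26392495] [ 1.79949520e+02 -7.05857149e-02 -1.28826045e+02] [-33.  32.  14.  98. -10.  52. 126.]
```

View pics/w16_z220_130.png

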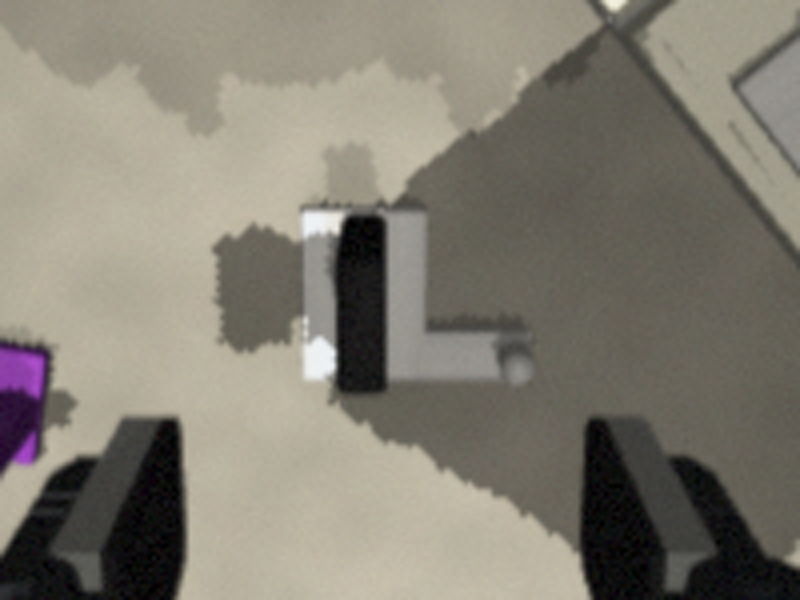

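Run:
```python
from fit import *
t=lambda u,v:(220+u/4,130+v/4)
p=fit('w16',[(t(303,210),(-14,-14,6)),(t(426,210),(-14,14,6)),(t(303,380),(26,-14,6)),(t(338,392),(14,-5,46)),(t(386,392),(14,5,46))],[652,201,51])
s,c=load('w16'); q=p2w(s,c,t(48,400),6); d=q[:2]-p[:2]; a=np.radians(p[2]); print('purple in hook frame',np.cos(a)*d[0]+np.sin(a)*d[1],-np.sin(a)*d[0]+np.cos(a)*d[1])
from plan import plan
plan(p[0],p[1],60,p[2],30)
```

```text
pose [653.  201.2  51.1] res [-0.6 -0.5  0.4 -0.5  0.1 -0.4 -0.4  0.7  0.5  0.7]
purple in hook frame 31.361765623704304 -72.9402233912745
t 35.9 q1,q7 -33.0 126.0 from [647.8 200.2 116.5] -128.8
2 x [-0.20,-0.17,2.83,0.1]
```

Emit:
send_rows:
  deltas:
    - [[-0.2,-0.17,2.8,0],[-0.2,-0.17,2.8,0],[0,0,2.2,0],[0,0,2.0,0],[0,0,0,0],[0,0,0,0]]
  hand: 0.05

```text
time: 36.45
ee_pos: [653.3, 201.5, 19.6]
ee_rot: [180.0, -0.0, -128.7]
contact_force: [0.3, 0.3, 1.2]
grip_width: 40.5
```

Emit:
send_rows:
  deltas:
    - [[0,0,0,0],[0,0,0,0],[0,0,0,0],[0,0,0,0],[0,0,0,0]]
  hand: 1

```text
time: 36.95
ee_pos: [654.3, 201.7, 20.6]
ee_rot: [-180.0, 0.1, -128.7]
contact_force: [-1.7, 0.5, 8.0]
grip_width: 9.5
```

Emit:
send_rows:
  deltas:
    - [[0,0,-3.1,0],[0,0,-3.1,0],[0,0,-3.1,0],[0,0,0,0]]

```text
time: 37.35
ee_pos: [656.2, 201.9, 117.4]
ee_rot: [-179.8, 0.3, -128.7]
contact_force: [1.0, -0.1, 0.6]
grip_width: 9.3
```

```bash
python3 pl.py -6 38.5 112 45
```

```text
target 498.5 226.9
t 37.4 q1,q7 -33.0 127.0 from [656.2 201.9 117.4] -128.7
7 x [1.82,1.48,0.08,7.1]
```

Emit:
send_rows:
  deltas:
    - [[1.82,1.48,0,7.1],[1.82,1.48,0,7.1],[1.82,1.48,0,7.1],[1.82,1.48,0,7.1],[1.82,1.48,0,7.1],[1.82,1.48,0,7.1],[1.82,1.48,0,7.1],[0,0,0,0],[0,0,0,0],[0,0,0,0]]

```text
time: 38.35
ee_pos: [497.2, 226.2, 112.4]
ee_rot: [180.0, 0.0, -178.3]
contact_force: [0.3, -0.3, -0.9]
grip_width: 9.5
```

```bash
python3 pl.py -6 38.5 33.5 30
```

```text
target 498.5 226.9
t 38.4 q1,q7 -53.0 74.0 from [497.2 226.2 112.4] -178.3
3 x [-0.05,0.02,2.63,-0.1]
```

Emit:
send_rows:
  deltas:
    - [[-0.04,0.03,2.6,0],[-0.04,0.03,2.6,0],[0,0,1.8,0],[0,0,0.6,0],[0,0,0.3,0],[0,0,0,0],[0,0,0,0]]

```text
time: 39.05
ee_pos: [498.2, 226.8, 34.0]
ee_rot: [180.0, 0.1, -178.4]
contact_force: [0.3, -1.3, 1.4]
grip_width: 9.2
```

Emit:
send_rows:
  deltas:
    - [[0,0,0,0],[0,0,0,0],[0,0,0,0],[0,0,-3,0],[0,0,-4,0],[0,0,-2,0],[0,0,0,0]]
  hand: 0.3

```text
time: 39.75
ee_pos: [498.7, 227.9, 126.1]
ee_rot: [179.8, 0.2, -178.4]
contact_force: [-0.3, -0.4, 0.0]
grip_width: 29.9
```

```bash
python3 - <<'E'
from h import *
s,c=snap('wrist','w17'); print(s['time'],s['ee_pos'],s['ee_rot'],s['q'].round())
E
python3 plan.py 458 394 120 65 45
```

```text
39.75 [498.73789031 227.89700207 126.07086618] [ 179.84539489    0.20591921 -178.35776601] [-54.  21.  28. 115. -14.  46.  74.]
t 39.8 q1,q7 -54.0 74.0 from [497.9 227.7 124.5] -178.3
8 x [-0.62,2.16,0.06,-7.9]
```

View pics/w17.png

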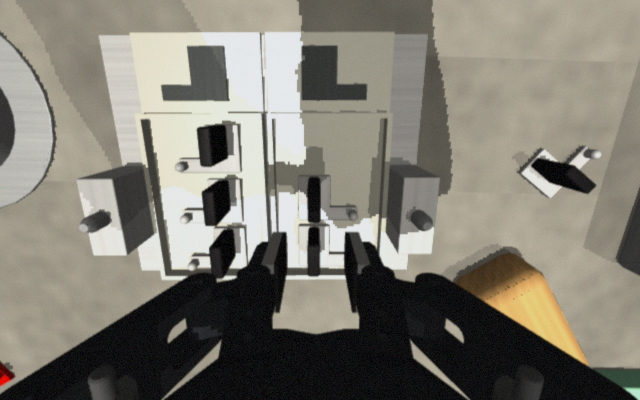

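Emit:
send_rows:
  deltas:
    - [[-0.62,2.16,0,-7.9],[-0.62,2.16,0,-7.9],[-0.62,2.16,0,-7.9],[-0.62,2.16,0,-7.9],[-0.62,2.16,0,-7.9],[-0.62,2.16,0,-7.9],[-0.62,2.16,0,-7.9],[-0.62,2.16,0,-7.9],[0,0,0,0],[0,0,0,0]]
  hand: -0.2

```text
time: 40.8
ee_pos: [457.5, 393.3, 122.2]
ee_rot: [180.0, -0.1, -115.2]
contact_force: [0.8, -0.7, 0.2]
grip_width: 50.9
```

```bash
python3 - <<'E'
from h import *
s,c=snap('wrist','w18'); print(s['time'],s['ee_pos'],s['ee_rot'],s['q'].round())
E
python3 zoom.py w18 220 130 420 280 4
```

```text
40.8 [457.51357163 393.27479981 122.17215214] [ 1.79956556e+02 -8.78968339e-02 -1.15187393e+02] [-55.  25.  10. 107.  -6.  48. 113.]
```

View pics/w18_z220_130.png

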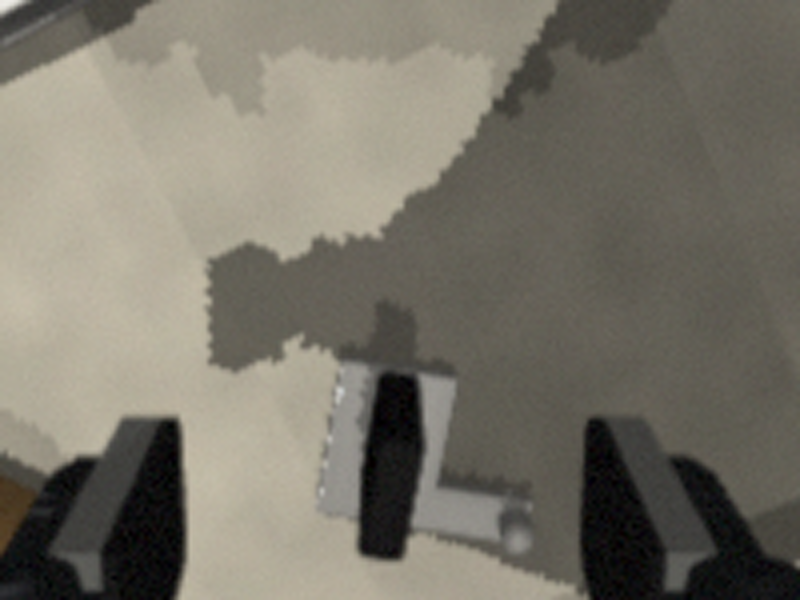

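```bash
python3 - <<'E'
from fit import *
t=lambda u,v:(220+u/4,130+v/4)
p=fit('w18',[(t(340,362),(-14,-14,6)),(t(455,375),(-14,14,6)),(t(317,512),(26,-14,6)),(t(360,552),(14,-5,46)),(t(405,557),(14,5,46))],[470,420,60])
s,c=load('w18');print(p2w(s,c,t(35,490),50))
from plan import plan
plan(p[0],p[1],60,p[2],30)
E
python3 zoom.py w17 460 110 640 210 4
```

```text
pose [473.4 433.3  57. ] res [-0.4 -1.2  0.5 -0.6  0.2 -0.2 -0.5  0.8  0.2  1. ]
[536.46741107 399.49064605  50.        ]
t 40.9 q1,q7 -55.0 113.0 from [458.1 392.7 122.4] -115.3
3 x [-1.43,0.18,2.08,2.6]
```

Emit:
send_rows:
  deltas:
    - [[-2.1,0.2,0,4],[-2.1,0.2,0,4],[0,0,0,0],[0,0,0,0]]

```text
time: 41.25
ee_pos: [473.9, 431.7, 122.6]
ee_rot: [-180.0, -0.1, -123.2]
contact_force: [0.5, 0.2, -0.4]
grip_width: 51.4
```

```bash
python3 - <<'E'
from h import *
s,c=snap('wrist','w19'); print(s['time'],s['ee_pos'],s['ee_rot'],s['q'].round())
E
python3 zoom.py w19 220 130 420 280 4
```

```text
41.25 [473.93767036 431.73308759 122.58939893] [-1.79980360e+02 -7.44691624e-02 -1.23190148e+02] [-57.  28.  12. 102.  -7.  50. 105.]
```

View pics/w19_z220_130.png

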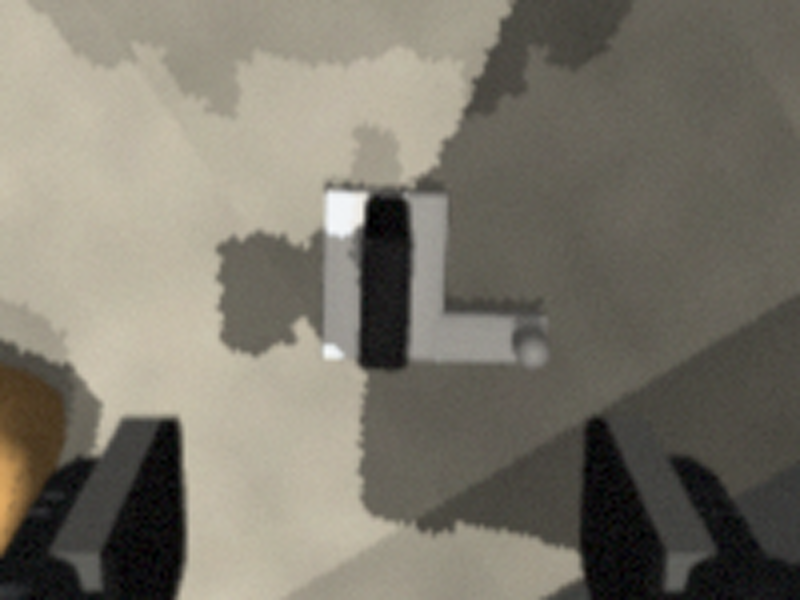

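Run:
```python
from fit import *
t=lambda u,v:(220+u/4,130+v/4)
p=fit('w19',[(t(325,190),(-14,-14,6)),(t(448,192),(-14,14,6)),(t(325,358),(26,-14,6)),(t(360,366),(14,-5,46)),(t(408,368),(14,5,46))],[470,420,60])
from plan import plan
plan(p[0],p[1],60,p[2],30)
```

```text
pose [473.4 433.5  56. ] res [-0.3 -0.3  0.1 -0.4 -0.3 -0.4 -0.   0.8  0.5  0.4]
t 41.3 q1,q7 -57.0 105.0 from [473.8 431.4 122.7] -123.2
3 x [-0.05,0.05,2.09,0.3]
```

Emit:
send_rows:
  deltas:
    - [[-0.05,0.05,2.1,0.3],[-0.05,0.05,2.1,0.3],[-0.05,0.05,2.1,0.3],[0,0,2.2,0],[0,0,2.1,0],[0,0,0,0],[0,0,0,0]]
  hand: 0

```text
time: 42.0
ee_pos: [473.4, 433.9, 17.6]
ee_rot: [-180.0, -0.0, -124.1]
contact_force: [0.4, 0.8, 0.5]
grip_width: 42.2
```

Emit:
send_rows:
  deltas:
    - [[0,0,0,0],[0,0,0,0],[0,0,0,0],[0,0,0,0],[0,0,0,0]]
  hand: 1

```text
time: 42.5
ee_pos: [473.8, 435.1, 18.6]
ee_rot: [-180.0, 0.1, -124.1]
contact_force: [-0.2, -1.5, 7.7]
grip_width: 9.2
```

Emit:
send_rows:
  deltas:
    - [[0,0,-3.2,0],[0,0,-3.2,0],[0,0,-3.2,0],[0,0,0,0]]

```text
time: 42.9
ee_pos: [475.1, 436.4, 118.4]
ee_rot: [-180.0, 0.4, -124.1]
contact_force: [0.6, 0.4, -0.5]
grip_width: 9.5
```

```bash
python3 pl.py -51 38.5 114 45
```

```text
target 453.6 225.4
t 42.9 q1,q7 -57.0 104.0 from [475.1 436.4 118.4] -124.1
7 x [1.96,-2.46,0.06,7.7]
```

Emit:
send_rows:
  deltas:
    - [[1.96,-2.46,0,7.7],[1.96,-2.46,0,7.7],[1.96,-2.46,0,7.7],[1.96,-2.46,0,7.7],[1.96,-2.46,0,7.7],[1.96,-2.46,0,7.7],[1.96,-2.46,0,7.7],[0,0,0,0],[0,0,0,0],[0,0,0,0]]

```text
time: 43.9
ee_pos: [452.5, 224.4, 113.5]
ee_rot: [180.0, 0.0, -177.8]
contact_force: [0.9, 0.7, -0.3]
grip_width: 9.3
```

```bash
python3 pl.py -51 38.5 32 30
```

```text
target 453.6 225.4
t 43.9 q1,q7 -57.0 71.0 from [452.5 224.4 113.5] -177.8
3 x [-0.04,0.03,2.72,0.1]
```

Emit:
send_rows:
  deltas:
    - [[-0.04,0.04,2.7,0],[-0.04,0.04,2.7,0],[0,0.02,1.9,0.3],[0,0,0.6,0],[0,0,0.2,0],[0,0,0,0],[0,0,0,0]]

```text
time: 44.6
ee_pos: [453.4, 225.1, 32.8]
ee_rot: [180.0, 0.0, -178.2]
contact_force: [0.2, 0.0, -0.7]
grip_width: 9.7
```

Emit:
send_rows:
  deltas:
    - [[0,0,0,0],[0,0,0,0],[0,0,0,0],[0,0,-3,0],[0,0,-4,0],[0,0,-4,0],[-3,-1.5,-3,0],[-3,-1.5,-3,0],[0,0,0,0],[0,0,0,0]]
  hand: 0.3

```text
time: 45.6
ee_pos: [514.2, 196.1, 202.6]
ee_rot: [180.0, 0.0, -178.3]
contact_force: [-1.3, 0.6, -1.0]
grip_width: 29.6
```

Run:
```python
from h import *
s,c=snap('wrist','w20'); print(s['time'],s['ee_pos'],s['ee_rot'],s['q'].round())
snap('top','top20');snap('side','side20')
```

```text
45.6 [514.19598217 196.0891683  202.63871112] [ 1.79971249e+02  3.84151958e-02 -1.78318763e+02] [-54.  16.  32. 111. -10.  55.  74.]
```

View pics/w20.png

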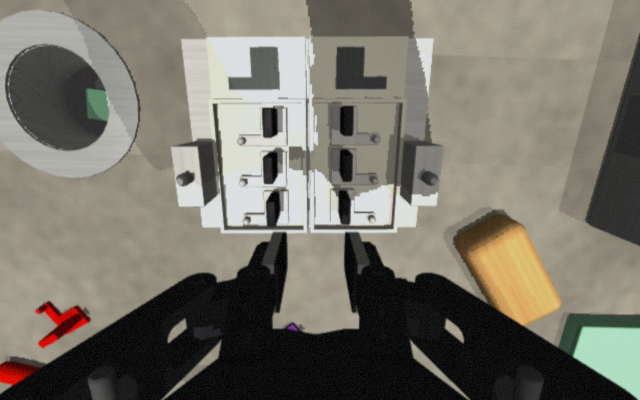

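View pics/side20.png

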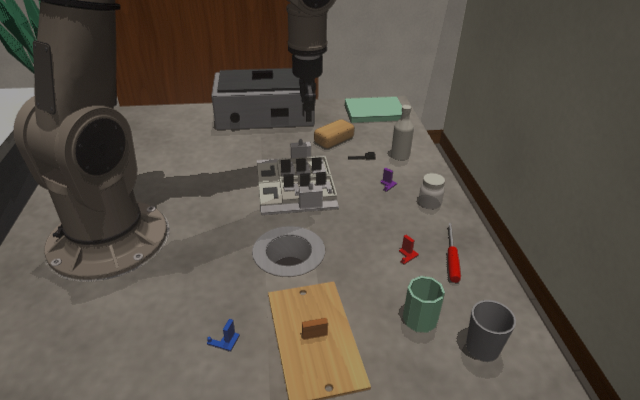

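```bash
python3 - <<'E'
import re
src=open('plan.py').read()
src=src.replace("    if mod: dy=(dy+90)%180-90","    if mod==2: dy=yaw-y0\n    elif mod: dy=(dy+90)%180-90")
open('plan.py','w').write(src)
from plan import *
plan(480,-345,190,7-360,40,2)   # y0=-178.3 -> -353 : decreasing yaw
E
python3 zoom.py w20 160 120 250 220 4; python3 zoom.py w20 390 120 480 220 4;python3 -c "
import cv2,numpy as np
cv2.imwrite('pics/w20p.png',np.hstack([cv2.imread('pics/w20_z160_120.png'),cv2.imread('pics/w20_z390_120.png')]))"
```

```text
t 45.8 q1,q7 -54.0 74.0 from [512.6 196.6 201.3] -178.2
22 x [-3.68,-0.77,0.05,7.9]
```

View pics/w20p.png

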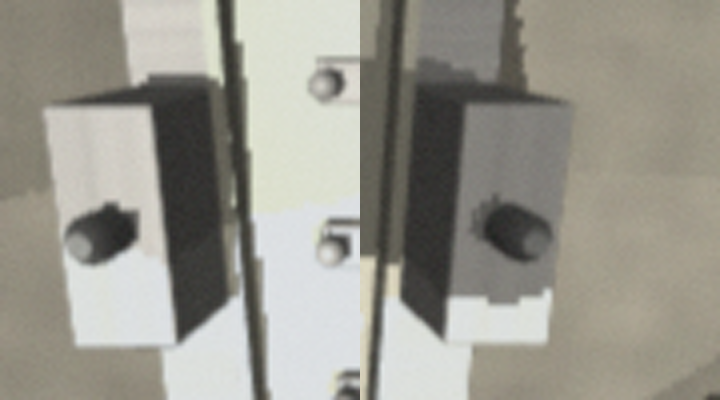

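Run:
```python
from fit import *
r=lambda u,v:(160+u/4,120+v/4); l=lambda u,v:(390+(u-360)/4,120+v/4)
obs=[(r(45,107),(-30,-129,64)),(r(150,105),(-30,-103,64)),(r(177,345),(30,-103,64)),(r(75,345),(30,-129,64)),(l(467,103),(-30,103,64)),(l(574,103),(-30,129,64)),(l(548,342),(30,129,64)),(l(445,340),(30,103,64)),(r(82,245),(0,-116,82)),(l(536,245),(0,116,82))]
fit('w20',obs,[505,188,2])
```

```text
pose [505.5 188.8   1.8] res [-0.1 -0.6  1.1 -0.2  0.8  0.2  0.4  0.3 -0.7 -0.2  0.  -0.3 -0.3  0.4
 -0.5  1.  -0.   0.  -0.2 -0.7]
```

Emit:
send_rows:
  deltas:
    - [[0,0,0,8],[0,0,0,8],[0,0,0,8],[0,0,0,8],[0,0,0,8],[0,0,0,8],[0,0,0,8],[0,0,0,8],[0,0,0,8],[0,0,0,8]]
  hand: -0.2

```text
time: 46.75
ee_pos: [512.8, 196.8, 201.5]
ee_rot: [-179.9, 0.0, 101.5]
contact_force: [-0.4, 0.7, -0.1]
grip_width: 51.0
```

Emit:
send_rows:
  deltas:
    - [[0,0,0,8],[0,0,0,8],[0,0,0,8],[0,0,0,8],[0,0,0,8],[0,0,0,8],[0,0,0,8],[0,0,0,8],[0,0,0,8],[0,0,0,8]]

```text
time: 47.75
ee_pos: [512.8, 196.8, 201.5]
ee_rot: [180.0, 0.1, 21.5]
contact_force: [-0.2, 0.3, 0.0]
grip_width: 51.4
```

```bash
python3 -c "
from h import *
s=manip.state();print(s['ee_rot'],s['q'].round())"; python3 plan.py 482 -345 190 6.8 42
```

```text
[1.79999594e+02 8.09323539e-02 2.14633112e+01] [-80.  30.  70. 112. -32.  61. -63.]
t 47.8 q1,q7 -80.0 -63.0 from [512.8 196.8 201.5] 21.5
13 x [-1.29,3.98,0.09,1.1]
```

Emit:
send_rows:
  deltas:
    - [[0,0,0,-7.5],[0,0,0,-7.5],[0,0,0,-7.5],[0,0,0,-7.5],[0,0,0,-7.5],[0,0,0,-7.5],[0,0,0,-7.5],[0,0,0,-7.5],[0,0,0,-7.5],[0,0,0,-7.5]]

```text
time: 48.75
ee_pos: [512.8, 196.8, 201.5]
ee_rot: [-179.9, 0.0, 97.1]
contact_force: [-0.3, 0.5, -0.0]
grip_width: 51.0
```

```bash
python3 -c "
from h import *
s=manip.state();print(s['ee_rot'],s['q'].round())"; python3 plan.py 482 -345 190 96.8 42
```

```text
[-1.79920365e+02  2.74077451e-02  9.71097292e+01] [-68.  20.  50. 112. -18.  56.  -2.]
t 48.8 q1,q7 -68.0 -2.0 from [512.8 196.8 201.5] 97.1
13 x [-4.11,-0.74,0.09,0.0]
```

Emit:
send_rows:
  deltas:
    - [[-4.11,-0.74,0.1,0],[-4.11,-0.74,0.1,0],[-4.11,-0.74,0.1,0],[-4.11,-0.74,0.1,0],[-4.11,-0.74,0.1,0],[-4.11,-0.74,0.1,0],[-4.11,-0.74,0.1,0],[-4.11,-0.74,0.1,0],[-4.11,-0.74,0.1,0],[-4.11,-0.74,0.1,0]]

```text
time: 49.75
ee_pos: [487.8, -221.0, 191.5]
ee_rot: [-179.9, -0.0, 96.8]
contact_force: [1.2, 0.5, -0.2]
grip_width: 51.0
```

Emit:
send_rows:
  deltas:
    - [[-4.11,-0.74,0.1,0],[-4.11,-0.74,0.1,0],[-4.11,-0.74,0.1,0],[0,0,0,0],[0,0,0,0],[0,0,0,0]]
  hand: -0.8

```text
time: 50.35
ee_pos: [481.1, -344.1, 188.7]
ee_rot: [-179.9, -0.1, 96.8]
contact_force: [-0.0, 0.5, 0.2]
grip_width: 76.8
```

```bash
python3 -c "
from h import *
s,c=snap('wrist','w21');print(s['ee_pos'],s['ee_rot'],s['q'].round())"
```

```text
[ 481.12865626 -344.1022434   188.66409541] [-1.79949761e+02 -6.00968723e-02  9.68141888e+01] [ -9.  26.  51. 108. -24.  58.  59.]
```

View pics/w21.png

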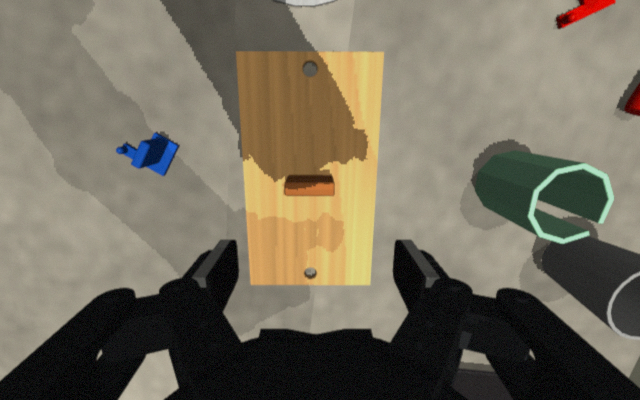

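Run:
```python
from fit import *
p=fit('w21',[((236,52),(-74,132,8)),((384,52),(74,132,8)),((371,285),(74,-132,8)),((250,285),(-74,-132,8)),((310,69),(0,116,8)),((310,272),(0,-116,8)),((284,195),(-25,-7,48)),((335,195),(25,-7,48))],[478,-345,7])
from plan import plan
plan(p[0],p[1],80,p[2]+90,40)
```

```text
pose [ 475.1 -348.5    6.6] res [ 0.2 -0.5 -0.3 -0.1 -1.  -0.7  0.8 -1.1 -0.  -0.1  0.4  0.6  0.4  0.7
 -0.5  0.9]
t 50.4 q1,q7 -9.0 59.0 from [ 481.4 -343.9  188.8] 96.9
3 x [-0.13,-0.22,3.63,0.1]
```

Emit:
send_rows:
  deltas:
    - [[-0.13,-0.22,3.6,0.1],[-0.13,-0.22,3.6,0.1],[-0.13,-0.22,3.6,0.1],[0,0,3.0,0],[0,0,2.0,0],[0,0,1.0,0],[0,0,0.6,0],[0,0,0,0],[0,0,0,0]]

```text
time: 51.3
ee_pos: [475.5, -350.2, 16.2]
ee_rot: [179.9, 0.0, 96.5]
contact_force: [0.9, -0.3, 0.1]
grip_width: 76.6
```

```bash
python3 plan.py 475.1 -348.5 14 96.6; python3 -c "
from h import *
s,c=snap('wrist','w22')"
```

```text
t 51.3 q1,q7 1.0 70.0 from [ 475.5 -350.2   16.2] 96.5
1 x [0.18,-0.02,0.22,-0.1]
```

View pics/w22.png

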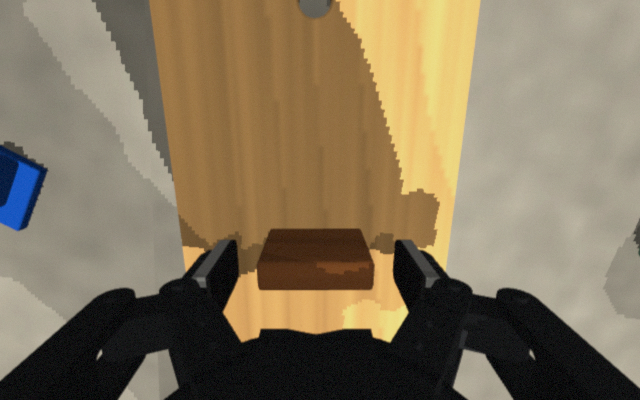

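Emit:
send_rows:
  deltas:
    - [[0.18,0,0.1,0],[0,0,0,0],[0,0,0,0]]

```text
time: 51.65
ee_pos: [474.8, -348.3, 14.6]
ee_rot: [180.0, 0.0, 96.4]
contact_force: [0.3, 0.3, -0.1]
grip_width: 76.9
```

Emit:
send_rows:
  deltas:
    - [[0,0,0,0],[0,0,0,0],[0,0,0,0],[0,0,0,0],[0,0,0,0],[0,0,0,0]]
  hand: 1
  grip_force: 80

```text
time: 52.25
ee_pos: [474.8, -348.4, 14.8]
ee_rot: [180.0, -0.0, 96.4]
contact_force: [-0.7, 2.1, 10.4]
grip_width: 48.7
```

```bash
python3 plan.py 475.1 -348.5 14 96.6
```

```text
t 52.2 q1,q7 1.0 70.0 from [ 474.8 -348.4   14.8] 96.4
1 x [-0.01,0.03,0.08,-0.2]
```

Emit:
send_rows:
  deltas:
    - [[0,0,-0.4,0],[0,0,-0.8,0],[0,0,-1.3,0],[0,0,-1.8,0],[0,0,-2,0],[0,0,-2,0],[0,0,-1.8,0],[0,0,-1.3,0],[0,0,-0.8,0],[0,0,-0.4,0]]

```text
time: 53.25
ee_pos: [474.9, -348.3, 141.2]
ee_rot: [180.0, 0.0, 96.4]
contact_force: [-0.1, 0.5, -4.3]
grip_width: 48.7
```

```bash
python3 -c "
from h import *
s,c=snap('wrist','w23');print(s['ee_pos'],s['grip_width']);snap('side','side23')"
```

```text
[ 474.86886112 -348.34770857  141.23229805] 48.66398753220481
```

View pics/w23.png

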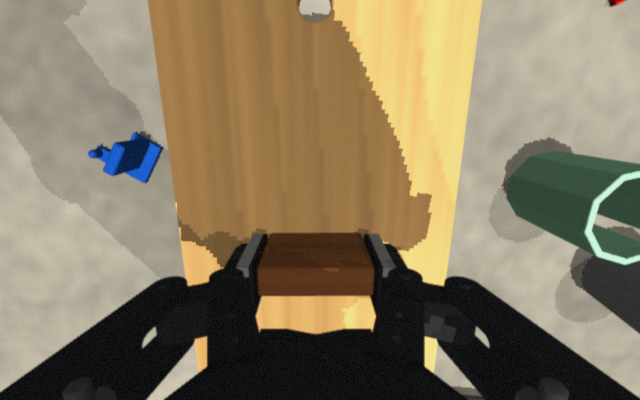

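View pics/side23.png

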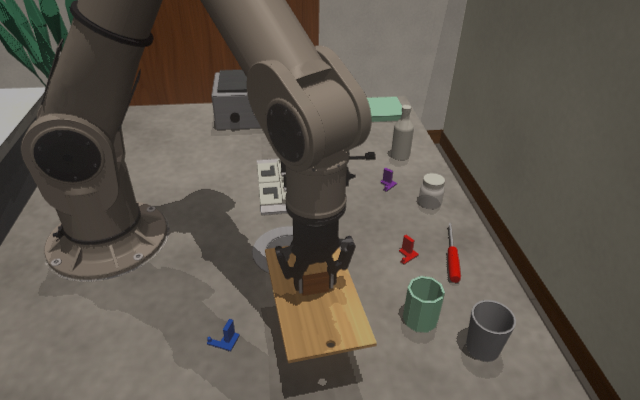

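Emit:
send_rows:
  deltas:
    - [[0.8,0.14,-0.2,0],[1.6,0.27,-0.2,0],[2.4,0.41,-0.2,0],[3.1,0.53,-0.2,0],[3.1,0.53,-0.2,0],[3.1,0.53,0,0],[3.1,0.53,0,0],[3.1,0.53,0,0],[3.1,0.53,0,0],[3.1,0.53,0,0]]

```text
time: 54.35
ee_pos: [489.3, -78.2, 149.9]
ee_rot: [-179.9, -0.0, 96.4]
contact_force: [0.8, -1.2, -5.0]
grip_width: 48.6
```

Emit:
send_rows:
  deltas:
    - [[3.1,0.53,0,0],[3.1,0.53,0,0],[3.1,0.53,0,0],[3.1,0.53,0,0],[3.1,0.53,0,0],[2.9,0.49,0,0],[2.4,0.41,0,0],[1.8,0.3,0,0.5],[1.2,0.2,0,1],[0.6,0.1,0,1]]

```text
time: 55.35
ee_pos: [503.4, 168.5, 149.8]
ee_rot: [-179.9, 0.0, 94.0]
contact_force: [0.1, -0.3, -4.7]
grip_width: 48.7
```

Emit:
send_rows:
  deltas:
    - [[0,0,0,1],[0,0,0,0.8],[0,0,0,0.3],[0,0,0,0],[0,0,0,0],[0,0,0,0]]

```text
time: 55.95
ee_pos: [504.1, 166.9, 150.3]
ee_rot: [-180.0, -0.0, 91.8]
contact_force: [-0.5, 0.4, -4.8]
grip_width: 48.7
```

```bash
python3 plan.py 505.5 188.7 110 91.85; python3 -c "
from h import *
s,c=snap('wrist','w24');print(s['ee_pos'],s['grip_width'],s['ee_rot']);snap('side','side24');snap('top','top24')"
```

```text
t 56.0 q1,q7 -67.0 1.0 from [504.1 166.9 150.3] 91.8
2 x [1.09,0.10,2.02,-0.0]
[504.1188046  166.93068116 150.34287568] 48.716949656554746 [-1.79999519e+02 -2.65594809e-03  9.18346936e+01]
```

View pics/w24.png

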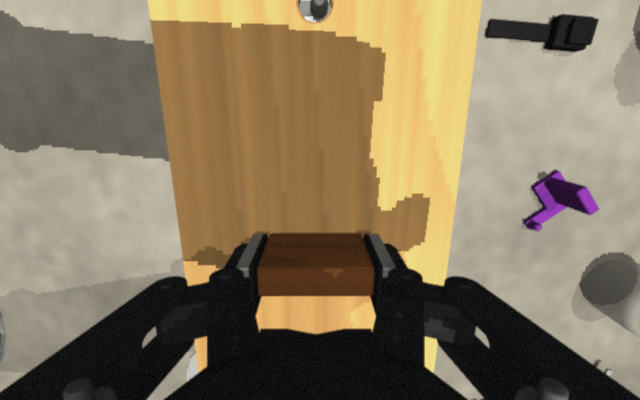

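View pics/side24.png

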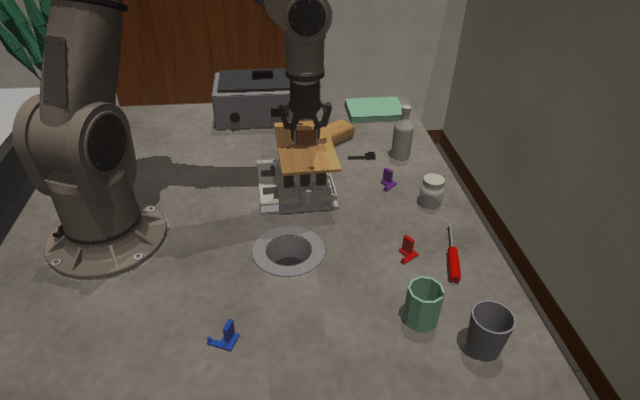

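Emit:
send_rows:
  deltas:
    - [[0.6,0.04,0,0],[0.9,0.06,0,0],[0.5,0.04,0.5,0],[0.18,0,1.0,0],[0,0,1.0,0],[0,0,0.5,0],[0,0,0,0],[0,0,0,0]]

```text
time: 56.9
ee_pos: [504.9, 188.5, 120.3]
ee_rot: [-180.0, 0.0, 91.8]
contact_force: [0.1, -0.0, -4.8]
grip_width: 49.1
```

```bash
python3 plan.py 505.5 188.7 110 91.85; python3 -c "
from h import *
s,c=snap('wrist','w25');print(s['ee_pos'],s['grip_width'],s['ee_rot']);snap('side','side25');snap('top','top25')"
python3 zoom.py w25 140 0 490 60 2; python3 zoom.py w25 290 0 340 30 12; python3 zoom.py side25 240 90 360 220 5; python3 zoom.py top25 180 170 330 280 5
```

```text
t 56.9 q1,q7 -66.0 2.0 from [504.9 188.5 120.3] 91.8
1 x [0.02,0.06,1.03,-0.1]
[504.91722981 188.50916026 120.2622814 ] 49.05693915504833 [-1.79991773e+02  2.08386782e-02  9.17998811e+01]
```

View pics/w25_z290_0.png

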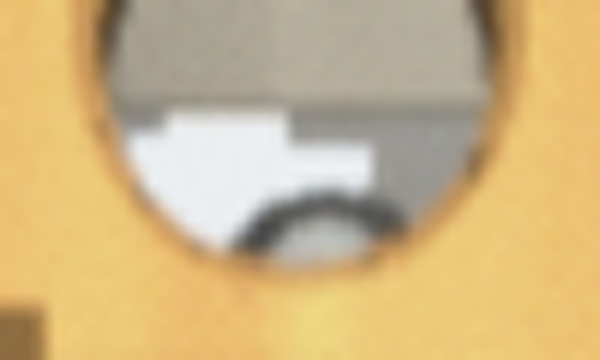

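View pics/side25_z240_90.png

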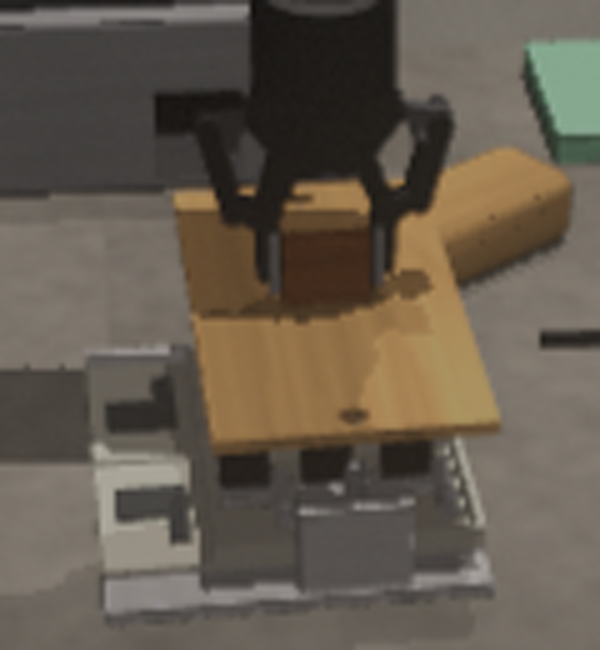

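View pics/top25_z180_170.png

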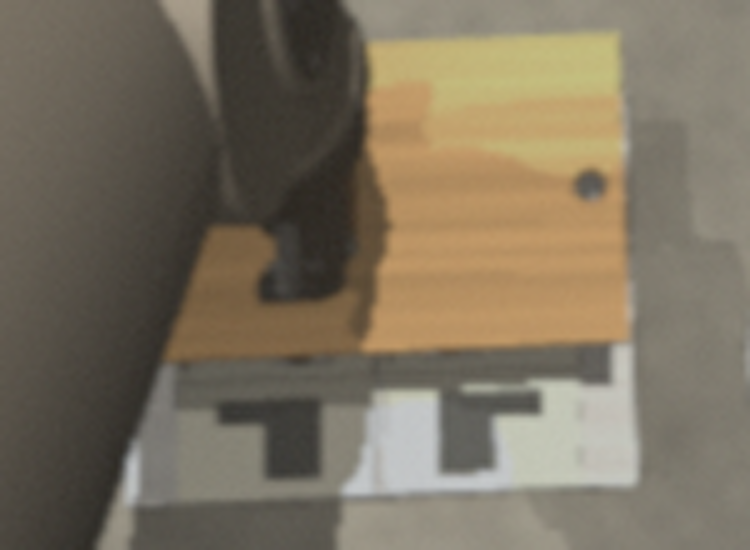

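Run:
```python
from h import *
s,c=load('w25'); print(np.round(c2w(s,c)[:3,3],1))
pin=lambda z:np.array([501.8,304.6,z])
print('pin tip pred',w2p(s,c,pin(82)),'edges',w2p(s,c,pin(82)+[3,0,0]),w2p(s,c,pin(82)+[-3,0,0]))
a=np.radians(91.8); 
for off in [0]:
    ctr=np.array([s['ee_pos'][0],s['ee_pos'][1]])+116*np.array([np.cos(a),np.sin(a)])
    print('ctr',ctr)
    for z in (113.6,105.6):
        for th in (0,90,180,270):
            t=np.radians(th); print(z,th,w2p(s,c,[ctr[0]+7.5*np.cos(t),ctr[1]+7.5*np.sin(t),z]).round(1))
print(p2w(s,c,(290+325/12,19.0),82), p2w(s,c,(315,21.8),113.6),p2w(s,c,(296.7,2),113.6),p2w(s,c,(333.2,2),113.6))
# outer edge of end block/base? ; top camera hole
s,c=load('top25'); u=lambda a,b:(180+a/5,170+b/5)
print('top hole R',p2w(s,c,u(590,184),113.6)); 
print(' corners',p2w(s,c,u(622,35),113.6),p2w(s,c,u(630,340),113.6))
s,c=load('side25'); u=lambda a,b:(240+a/5,90+b/5)
print('side hole R',p2w(s,c,u(354,415),113.6),'pin tip R',p2w(s,c,u(355,478),82))
```

```text
[502.6 256.9 264.2]
pin tip pred [316.96858004  23.35065086] edges [322.41836345  23.53667778] [311.51737633  23.16457545]
ctr [501.27358176 304.45192127]
113.6 0 [332.8   3.6]
113.6 90 [316.6 -16.4]
113.6 180 [299.3   2.4]
113.6 270 [315.6  21.8]
105.6 0 [331.9   9.6]
105.6 90 [316.6  -9.1]
105.6 180 [300.2   8.5]
105.6 270 [315.6  26.7]
[501.79412458 306.73007913  82.        ] [501.02311634 296.93628956 113.6       ] [492.60562622 304.57566241 113.6       ] [508.91342864 305.07145067 113.6       ]
top hole R [508.99085648  69.37265754 113.6       ]
 corners [581.65533553  54.42107133 113.6       ] [435.40719768  50.6882047  113.6       ]
side hole R [510.48869724  67.39243712 113.6       ] pin tip R [509.96128375  56.38854353  82.        ]
```

Emit:
send_rows:
  deltas:
    - [[0.02,0.04,0.4,0.1],[0,0,0.6,0],[0,0,0.5,0],[0,0,0.3,0],[0,0,0,0],[0,0,0,0],[0,0,0,0]]

```text
time: 57.75
ee_pos: [505.3, 189.2, 102.4]
ee_rot: [180.0, -0.0, 91.7]
contact_force: [-0.2, -0.5, -4.8]
grip_width: 48.8
```

```bash
python3 plan.py 505.5 188.7 98 91.75; python3 -c "
from h import *
s,c=snap('wrist','w26');print(s['ee_pos'],s['grip_width'],s['ee_rot'],s['contact_force']);snap('side','side26')"
python3 zoom.py w26 290 0 340 30 12; python3 zoom.py side26 280 150 340 220 10
```

```text
t 57.8 q1,q7 -65.0 3.0 from [505.3 189.2 102.4] 91.7
1 x [-0.05,0.02,0.44,-0.0]
[505.3024647  189.15002167 102.43287466] 48.75500262854672 [ 1.79992009e+02 -6.81626353e-04  9.17344835e+01] [-0.18148729 -0.46005354 -4.81773386]
```

View pics/w26_z290_0.png

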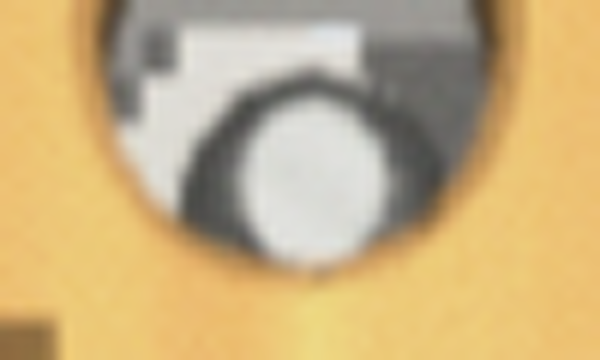

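View pics/side26_z280_150.png

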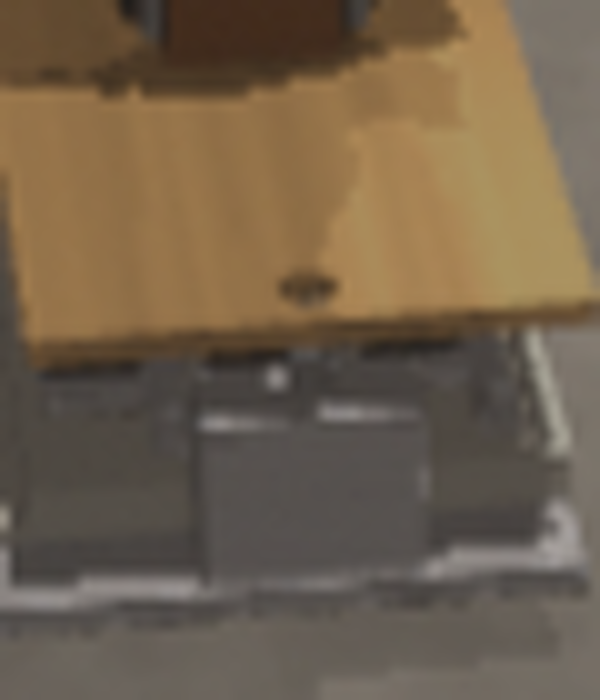

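Run:
```python
from h import *
s,c=load('w26')
print('pin tip', p2w(s,c,(290+315/12-.5,182/12-.5),82), p2w(s,c,(290+315/12,182/12),82))
zt=102.4-14.7+8
print('hole', p2w(s,c,(290+300/12,262/12),zt)+[0,7.5,0],(p2w(s,c,(290+80/12,1),zt)+p2w(s,c,(290+518/12,1),zt))/2)
```

```text
pin tip [501.67579957 304.40277005  82.        ] [501.92884133 304.19148524  82.        ]
hole [501.53338078 305.10030065  95.7       ] [501.25191344 305.89982353  95.7       ]
```

Emit:
send_rows:
  deltas:
    - [[-0.07,0.04,0,0],[0,0,0.3,0],[0,0,0.3,0],[0,0,0.3,0],[0,0,0,0],[0,0,0,0]]

```text
time: 58.45
ee_pos: [505.6, 188.4, 93.2]
ee_rot: [-180.0, 0.0, 91.7]
contact_force: [-1.0, -0.1, -3.8]
grip_width: 48.9
```

Emit:
send_rows:
  deltas:
    - [[0,0,0.2,0],[0,0,0.2,0],[0,0,0,0],[0,0,0,0]]

```text
time: 58.85
ee_pos: [505.6, 188.4, 89.3]
ee_rot: [-180.0, 0.0, 91.7]
contact_force: [-0.1, -0.4, -4.7]
grip_width: 49.1
```

Emit:
send_rows:
  deltas:
    - [[0,0,0.2,0],[0,0,0.2,0],[0,0,0.2,0],[0,0,0,0],[0,0,0,0]]

```text
time: 59.35
ee_pos: [505.6, 188.4, 83.3]
ee_rot: [-180.0, 0.0, 91.7]
contact_force: [-0.2, -0.0, -4.3]
grip_width: 48.8
```

Emit:
send_rows:
  deltas:
    - [[0,0,0.15,0],[0,0,0.15,0],[0,0,0,0],[0,0,0,0]]

```text
time: 59.75
ee_pos: [505.6, 188.4, 80.3]
ee_rot: [-180.0, 0.0, 91.7]
contact_force: [-0.5, 0.4, -4.7]
grip_width: 48.7
```

Emit:
send_rows:
  deltas:
    - [[0,0,0.1,0],[0,0,0.05,0],[0,0,0,0],[0,0,0,0]]

```text
time: 60.15
ee_pos: [505.6, 188.5, 78.8]
ee_rot: [180.0, 0.0, 91.7]
contact_force: [0.7, -0.1, -4.3]
grip_width: 48.7
```

```bash
python3 -c "
from h import *
s,c=snap('wrist','w27');print(s['ee_pos'],s['contact_force']);snap('side','side27')"
python3 zoom.py side27 240 110 360 220 6
```

```text
[505.64057432 188.45360421  78.80893261] [ 0.72137434 -0.11675244 -4.3188963 ]
```

View pics/side27_z240_110.png

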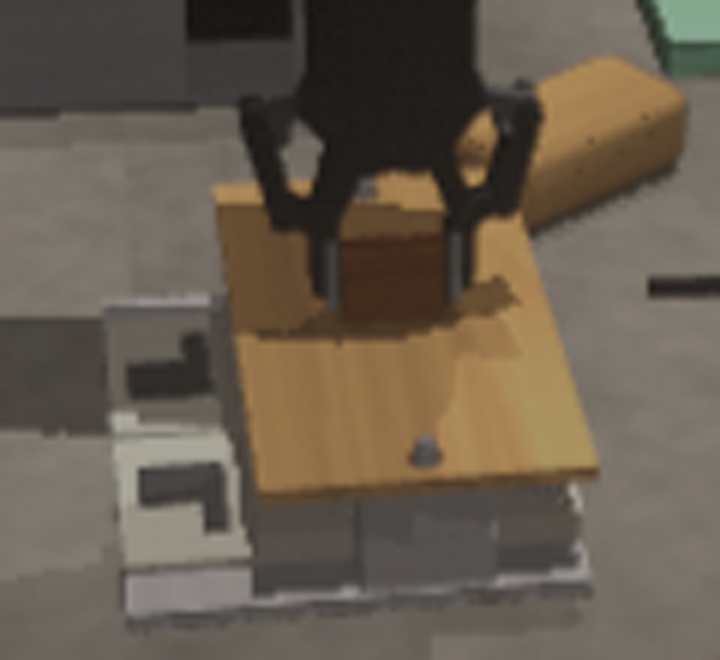

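Both pins protrude through the holes. Lower a touch more until contact.

Emit:
send_rows:
  deltas:
    - [[0,0,0.05,0],[0,0,0.05,0],[0,0,0,0],[0,0,0,0]]

```text
time: 60.65
ee_pos: [505.7, 188.5, 78.7]
ee_rot: [-180.0, -0.1, 91.7]
contact_force: [-9.6, -2.1, 23.2]
grip_width: 48.6
```

Emit:
send_rows:
  deltas:
    - [[0,0,-0.06,0],[0,0,0,0]]

```text
time: 60.85
ee_pos: [505.7, 188.5, 78.8]
ee_rot: [180.0, -0.0, 91.7]
contact_force: [-5.2, -0.7, 9.0]
grip_width: 48.9
```

Emit:
send_rows:
  deltas:
    - [[0,0,0,0],[0,0,0,0],[0,0,0,0],[0,0,0,0],[0,0,-1,0],[0,0,-3,0],[0,0,-4,0],[0,0,-4,0],[0,0,-3,0],[0,0,0,0]]
  hand: -0.7

```text
time: 61.85
ee_pos: [507.4, 188.7, 232.5]
ee_rot: [179.8, -0.2, 91.7]
contact_force: [0.2, -0.3, -0.4]
grip_width: 72.8
```

```bash
python3 -c "
from h import *
s,c=snap('wrist','w28');print(s['time'],s['ee_pos'],s['ee_rot'],s['contact_force'],s['grip_width']);snap('side','side28');snap('top','top28')"
python3 zoom.py side28 240 110 360 220 6
```

```text
61.85 [507.35030933 188.72084027 232.46528085] [179.7594381   -0.19489763  91.71487567] [ 0.17028463 -0.34889319 -0.40609441] 72.813496555175
```

View pics/w28.png

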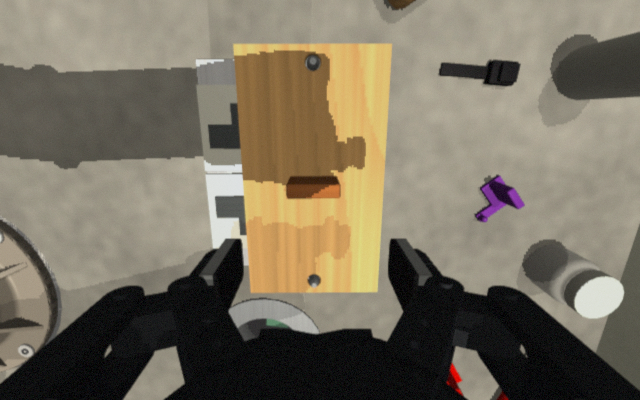

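View pics/side28_z240_110.png

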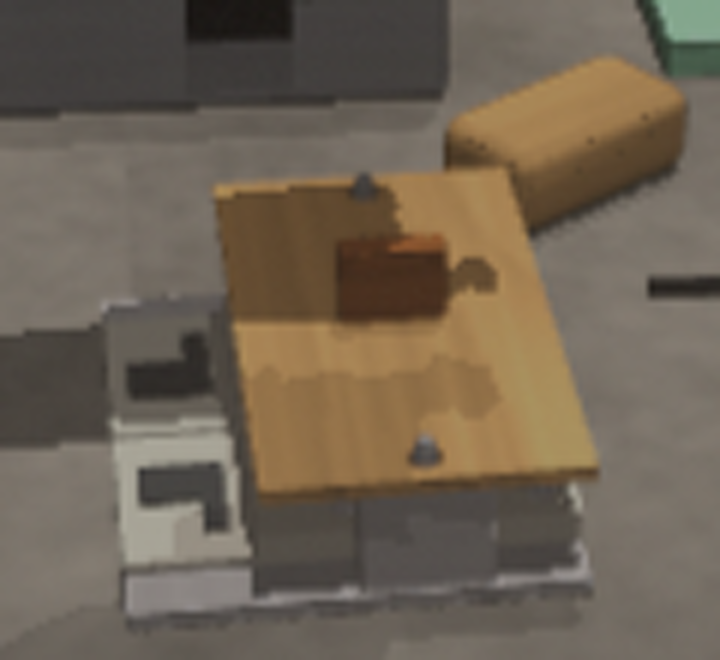

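View pics/top28.png

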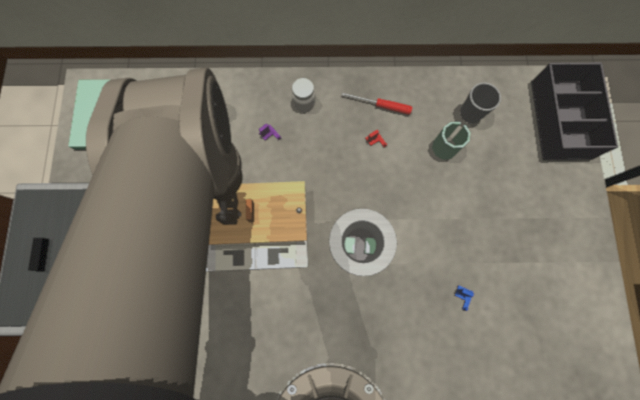

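Emit:
send_rows:
  deltas:
    - [[0,0,0,0],[0,0,0,0],[0,0,0,0],[0,0,0,0],[0,0,0,0]]

```text
time: 62.5
ee_pos: [505.6, 188.4, 228.2]
ee_rot: [-180.0, 0.0, 91.7]
contact_force: [0.9, 0.2, -0.1]
grip_width: 72.5
```

Run:
```python
from fit import *
snap('wrist','w29'); 
fit('w29',[((234,44),(-74,132,8)),((392,44),(74,132,8)),((377,293),(74,-132,8)),((250,293),(-74,-132,8)),((287,198),(-25,-7,48)),((340,198),(25,-7,48))],[505,188,2],64.)
```

```text
pose [503.1 187.6   1.7] res [-1.1 -1.5  1.7 -1.5  0.4  0.4 -0.1  0.2 -1.1  1.6  0.4  1.6]
```

View pics/w29.png

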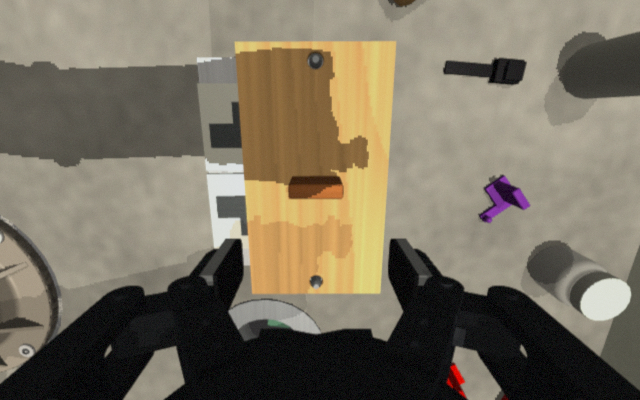

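```bash
python3 -c "
from station import manip
print(manip.sign_off())"
```

```text
the job is handed in; nothing more can be done
None
```

The splint kit is ready, and I handed the job in at about 62 s of the 210 s allowed.

- **Offcuts:** both mint-green offcuts were dropped down the funnel, and the wrist and top pictures show both lying in the bin.
- **Hooks:** three left hooks stand in the left-outline tray and three right hooks in the other. A wrist picture taken before the cover went on shows all six upright on the tray floors. The blue, purple and red look-alikes were left alone.
- **Cover:** it was carried level and lowered until contact read about 23 N, then released. The last side and wrist pictures show both pins through the holes and the plate lying flat. At release the tool, which was holding the cover centred, was within about 0.5 mm and 0.2° of the measured station pose.

**Problems and disagreements**
- The left hook nearest the toaster was found about 40 mm from where I first saw it. I measured it again and picked it up there.
- The right hook beside the cuff was first shifted about 65 mm clear, so the gripper would not touch the cuff.
- The top and side cameras disagreed with the wrist camera by up to about 9 mm, so I placed everything by the wrist camera.
- My last numeric fit of the cover read about 2.5 mm off centre. I had used pixel positions from the previous picture, taken with the arm about 2 mm away, so that number is not reliable.
- The hooks cannot be seen under the cover, so they were not checked after it went on. The bystanders were not measured, but in the last pictures those in view sit where they were.

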